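# Lock a mains adapter into a sprung test nest

### The arm

A 6-joint arm with a two-finger parallel gripper is mounted at the origin on a cart in front of the work surface, level with it; the furniture and walls round the work are solid. World frame = base frame: x ahead of the robot, y to its left, z up, the work surface at z = 0. Lengths are in m, angles in degrees, forces in N, time in s.
With the tool pointing down it reaches from about 0.4 to 0.825 m from the base axis. Payload 7 kg.
Tool frame: the origin (TCP) lies at the very end of the fingers, on their centre line; the grasp point (between the pads) lies 19 mm behind it; y points along the fingers, x is the direction in which the jaws open and shut, and the axes are right-handed (so a half turn about y gives the same grasp; the last joint's range is limited). The gripper opens to 88 mm and grips with 3 to 60 N. Pads are 19 mm wide; open, the fingers measure 130 mm over their backs; the gripper's body (78 mm by 193 mm) begins 47 mm behind the grasp point.
Start: joints at [86.179, 20.546, 0.682, 0, -70.136, -16.507], TCP at [0.235, 0.633, 0.206] pointing down, gripper open.
Joint ranges: [-176.03, 176.03], [-82.01, 121.73], [-58.28, 71.71], [-173.87, 95.51], [-174.79, -0.11], [-173.66, 173.66]. Speed limits (degrees/s): [136.94, 136.94, 172.46, 180, 180, 180].

### API

Orientations are given as [roll, pitch, yaw] about the fixed x, y, z axes, in that order (R = Rz(yaw) Ry(pitch) Rx(roll)).
In Python, from plant import ctrl gives the robot as it stands.
- The arm moves only by the shell command python3 -m crank 'ROWS'. ROWS is JSON, a list that holds one entry, the list of rows, each a list of 5 numbers: the closure, from -1 (fully open) to 1 (shut), then the shift along the tool's x, y, z in mm, then the turn about the tool's y in rad. In form: [[[claw, x, y, z, turn], ...]]. A call has 1 to 12 rows; each row is the pose to reach, as a shift and turn from the pose commanded when the call began, along the tool's axes at that moment; what a row does not reach only later rows make up. A row lasts 1/8 s, in which the tool goes at most 62.5 mm and 10.7 degrees, less where a joint would pass 70% of its speed; a pose out of reach is approached as far as the arm can. A call with a gripper value outside its range is refused whole. The fingers move at their own pace and stop on an object; the grip force is fixed at half the most. Time passes only in rows, so rows that repeat a pose let the fingers close. It gives the time, the measured TCP pose, the force and the opening at its end, in the units of the state.
- ctrl.get_obs(): the state, without advancing time (a new reading comes with each control period).
- ctrl.snapshot(name): name is "scene" or "top"; returns the picture (400x640x3 uint8, red, green, blue); there is no depth.
- ctrl.camera_model(name): a dict with "fx", "fy", "cx", "cy" (pixels), "dist_coeffs" ([k1, k2, p1, p2, k3] as OpenCV has them; the pictures are not rectified), "origin" and "orientation" of the camera in the world. Camera axes: x right, y down, z forward; pixel columns grow to the right and rows downward; lengths in m; the calibration is good to about 2 mm. A picture is of the moment at which its call begins. camera_model takes no time and is no camera call.
- ctrl.close_job(): hands the job in, once; it reports no verdict.
Trained networks look in the newest picture that a camera, given by its name, has taken for a name from the list of things; names that differ only in an ending like _2 or _b are one class to them, and where a whole thing is asked for, a point or a joint stands for the part that bears it (a point fixed in the world has none). Each returns a list of dicts, best first, with "confidence" (0 to 1); they miss things now and then, are a little off and sometimes report something else, mostly with a low value. They report only what shows in the picture. A call takes as long as a camera call. They do not tell look-alikes from the thing itself.
- ctrl.find_in(camera, name): "extent" ([left, top, width, height] in pixels, round what is visible of it).
The state is a dict: "clock": time; "joint_pos": joint angles; "qvel": joint speeds; "tau": joint torques, N m; "tool_pos": TCP position; "orientation": TCP orientation; "force": force on the tool from outside, world axes, zero at the start; "moment": the same for the moment, N m; "opening": finger opening in m.
Only numpy, scipy, OpenCV 4.12 (cv2) and the standard library are available. Lean on these libraries where they do the work, as an engineer would, in place of code of your own. Each camera call takes 0.05 s, during which the arm holds its last target.

### The job

Load the small beige mains adapter into the well of the sprung test nest, flat on its sprung platform, and let go of it. Then lift the steel keeper out of its rack, lay it flat on the desk or mat and let go, and take it again across the other faces of its grip block, because the rack's posts and the nest's horns each leave only one pair of those faces free. Press the adapter down against the spring with the underside of the keeper, slide the keeper under both lips until its ears are fully home, and let go so that it traps the adapter down; leave the tin, the plug and the eraser where they are.

Things in the scene. Friction and masses are not known exactly. Their poses are not given: they have to be found in the camera images.
- test_nest: Fixed aluminium test nest on the mat (mat top 2.6 mm above the desk). Origin: centre of its base's underside (base 84 mm in x, 100 mm in y, 6 mm thick), z up; the keeper slides along its +x. Beside the well (in y) stand two upright horns, x = -6 to 16 mm, inner faces at y = +-25.5 mm, tops 80 mm above the origin: they leave no room for fingers at the y ends of the keeper's grip block.
- nest_well (a point): Point on the nest's axis, 26 mm above its origin, at the top of the raised sprung platform, which is the floor of the well. Axes as the nest's. The well is 45 mm (x) by 33 mm (y) inside, with sloped lead-in edges that widen it to 54 by 42 mm at the top; its end walls (x = +-22.5 to +-28.5 mm) rise 9 mm and its long walls (y = +-16.5 to +-22.5 mm) 15 mm above this point.
- nest_entry (a point): Where the centre of the keeper's underside should be pressed down to, axes along the nest's (either way round), before it slides: 46 mm above the nest's origin at x = -15, y = 0 mm. The ears then lie 3 mm in front of the lips and 2 mm below them; with the adapter below, 2 mm deeper is the lowest the spring allows.
- nest_home (a point): Centre of the keeper's underside when home: 48 mm above the nest's origin, at x = +1 mm, y = 0. Each horn's foot is a lip, underside 6 mm above this point, from x = -6 mm, over a channel for the ear (out to y = +-35 mm) that a stop face closes at x = +7 mm of the nest. Let go, the keeper springs up against the lips, the adapter's underside then 16 mm above the nest's origin.
- platform (a joint): Travel of the nest's sprung platform in m: 0 up, 0.014 fully down; 0.010 with the adapter trapped by the keeper. The spring pushes up with about 5 N at 0, 9 N at 0.010 and 10.5 N at 0.014.
- brick_foot (a point): Small plain beige mains adapter, a loose rounded block 40 mm long (this frame's x), 28 wide (y), 32 high (z), 60 g; this point is the centre of its underside. Starts standing on the mat, between nest and rack. In the well it stands upright, length along the nest's x, either way round, with 2.5 mm play per side; fingers have room at its ends (across the 40 mm), above the end walls.
- keeper: Loose steel keeper, 150 g. Origin: centre of its flat underside, z up. Plate 6 mm thick, 36 mm (x) by 42 mm (y), with an ear at each side, 12 mm long (x), 63 mm over both ears (y). On it a dark grip block 22 mm (x) by 40 mm (y), from 6 to 36 mm above the underside. The same after half a turn. It starts flat in its rack, axes along the rack's.
- keeper_rack: Fixed rack on the mat: base 84 mm (x) by 90 mm (y), 6 mm thick, origin under its centre, z up; the keeper lies on the base. Two posts, x = +-20 to +-28 mm, y = -15 to 15 mm, tops 42 mm above the origin, stand 9 mm off the x faces of the grip block, so there it can only be gripped across its y ends (40 mm) and lifted straight up.
- screw_tin: Bystander: round tin with a reddish lid, 64 mm across, 24 mm high, on the desk beyond the mat; origin under its centre.
- spare_plug: Bystander: black mains plug lying on the desk to the right of the mat, 56x48x36 mm; origin under its centre.
- eraser: Bystander: block eraser in a sleeve on the desk beyond the mat, 34x44x12 mm; origin under its centre.
Mind the look-alikes: they are no part of the job. Leave any purple look-alike of the part that bears brick_foot alone.

How it is judged:
By the outcome, as a careful person would: the job done as asked, in the order asked, and still so for the second after the job is handed in, with the robot touching nothing.
It also fails if it takes over 64 s, if anything falls off the work surface, if the arm or the gripper's body presses on something with over 40 N, if the wrist force passes 120 N, or if a joint passes its speed limit or range.

## Working session

There is one attempt and no reset: what is moved stays moved. The work goes in short steps, Python scripts to look and compute and a shell command to move; the robot and the scene stay as the last step left them, time stands still between calls to the robot, and variables do not carry over. Pictures are saved under pics/ and viewed, and the job is handed in when it is done.

```bash
ls; mkdir -p pics
python3 - <<'E'
from plant import ctrl
import cv2
print(ctrl.get_obs())
for n in("scene","top"):
    im=ctrl.snapshot(n); cv2.imwrite(f"pics/{n}0.png",im[:,:,::-1]); print(n,ctrl.camera_model(n))
    for t in ("test_nest","brick_foot","keeper","keeper_rack"):
        print(t,[(d['confidence'],d['extent']) for d in ctrl.find_in(n,t)][:4])
print(ctrl.get_obs()['clock'])
E
```

```text
pics
{'clock': 0.0, 'joint_pos': array([ 8.61791510e+01,  2.05903997e+01,  6.31760108e-01, -2.19062017e-02,
       -7.01347176e+01, -1.65071238e+01]), 'qvel': array([-0.00697364,  0.22977016,  0.06391374,  0.01270381,  0.02557685,
        0.02696031]), 'tau': array([ 1.59335134e-03, -5.82718921e+01,  2.93041956e+01,  6.99727044e+00,
        7.03483616e-03, -1.49113962e-04]), 'tool_pos': array([0.23432168, 0.63244579, 0.20481348]), 'orientation': array([-8.99932155e+01, -9.53612061e-02, -1.10335439e+02]), 'force': array([ 0.01034375, -0.1635862 , -0.19676182]), 'moment': array([ 0.02273361, -0.01398607,  0.01401354]), 'opening': 0.08793752735909026}
scene {'fx': 447.08516423496803, 'fy': 447.08516423496803, 'cx': 309.8818093792056, 'cy': 201.94017482288007, 'dist_coeffs': array([-0.09489732,  0.        ,  0.        ,  0.        ,  0.        ]), 'origin': array([ 0.09028945, -0.46782184,  0.82409262]), 'orientation': array([-141.99314865,   -0.92017757,  -41.94398957])}
test_nest [(0.71, [216.7, 153.9, 44.2, 50.4])]
brick_foot [(0.75, [264.8, 244.7, 12.9, 21.6]), (0.65, [281.2, 205.0, 21.7, 20.8]), (0.64, [268.7, 279.3, 26.8, 21.3]), (0.64, [325.5, 248.9, 18.8, 32.8])]
keeper [(0.34, [216.6, 150.5, 42.0, 53.4])]
keeper_rack [(0.91, [306.8, 242.7, 53.1, 53.0])]
top {'fx': 385.8860355392929, 'fy': 385.8860355392929, 'cx': 320.73740977275946, 'cy': 199.37925363665704, 'dist_coeffs': array([-0.04683297,  0.        ,  0.        ,  0.        ,  0.        ]), 'origin': array([ 0.33755283, -0.0325504 ,  0.98391772]), 'orientation': array([-1.69968876e+02,  1.54963047e-01, -8.95494031e+01])}
test_nest [(0.59, [229.3, 207.2, 44.0, 43.3])]
brick_foot [(0.74, [358.0, 261.9, 17.0, 19.6]), (0.63, [326.8, 248.5, 17.1, 16.9]), (0.63, [297.0, 255.4, 13.0, 13.0]), (0.62, [311.5, 209.4, 11.1, 14.3])]
keeper [(0.53, [365.3, 215.7, 21.7, 17.0])]
keeper_rack [(0.88, [354.5, 202.3, 44.3, 43.7])]
0.5
```

View pics/scene0.png

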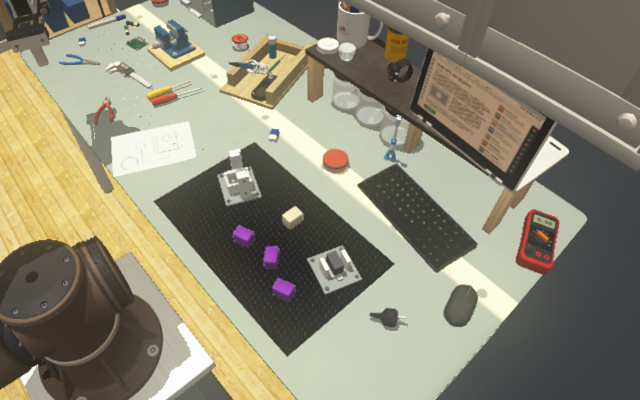

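View pics/top0.png

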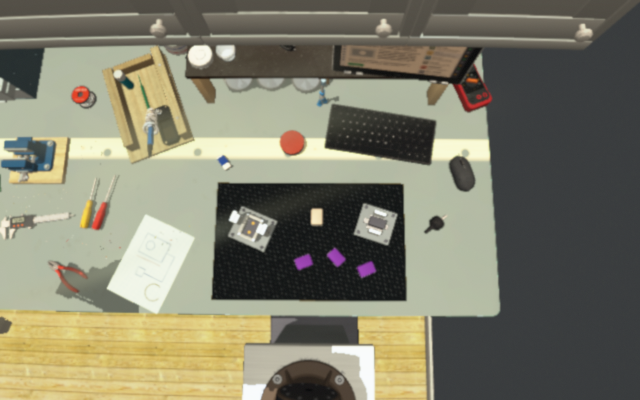

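Run:
```python
import cv2
a=cv2.imread('pics/scene0.png')[140:320,190:390]; cv2.imwrite('pics/scene0c.png',cv2.resize(a,None,fx=3.3,fy=3.3,interpolation=cv2.INTER_CUBIC))
a=cv2.imread('pics/top0.png')[180:300,220:420]; cv2.imwrite('pics/top0c.png',cv2.resize(a,None,fx=4,fy=4,interpolation=cv2.INTER_CUBIC))
```

```text
(no output)
```

View pics/scene0c.png

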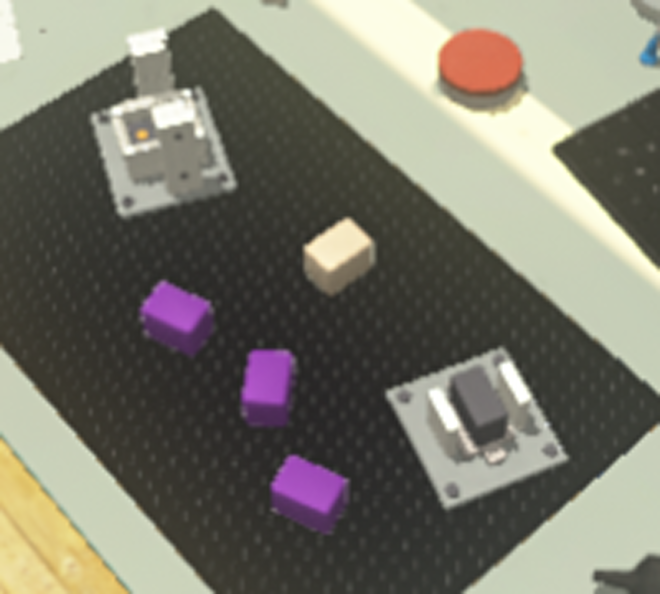

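View pics/top0c.png

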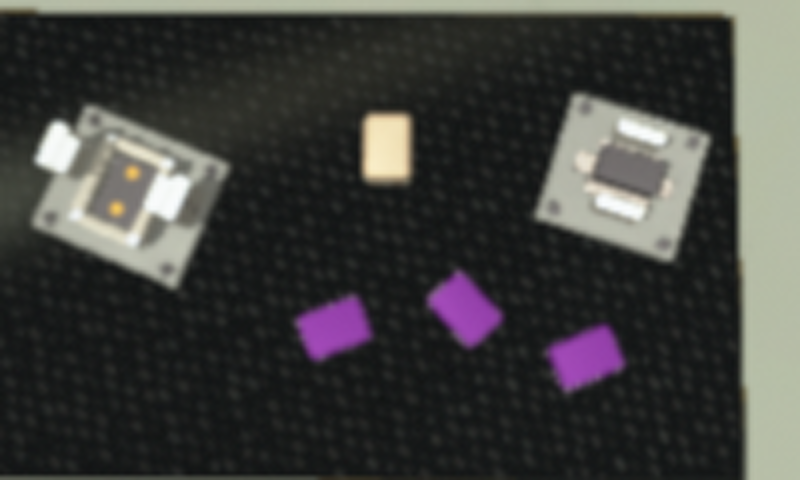

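The only beige block is at scene (292,218) / top (317,217). It fits the adapter: plain and beige, between nest and rack. The three purple ones, at top (303,262), (336,257) and (366,269), are look-alikes, and I'll leave them alone. The enlarged crop confirms this. Next I'll measure poses with an edge fit.

```bash
cat > h.py <<'E'
import numpy as np, cv2
from scipy.optimize import least_squares
from scipy.spatial.transform import Rotation as Ro
from scipy.ndimage import map_coordinates
from plant import ctrl
C={n:ctrl.camera_model(n) for n in("scene","top")}
def proj(n,P):
    c=C[n]; R=Ro.from_euler('xyz',c['orientation'],degrees=True).as_matrix().T
    K=np.array([[c['fx'],0,c['cx']],[0,c['fy'],c['cy']],[0,0,1]])
    return cv2.projectPoints(np.asarray(P,float).reshape(-1,3),cv2.Rodrigues(R)[0],-R@c['origin'],K,c['dist_coeffs'])[0][:,0]
def unproj(n,uv,z):
    c=C[n]; R=Ro.from_euler('xyz',c['orientation'],degrees=True).as_matrix()
    K=np.array([[c['fx'],0,c['cx']],[0,c['fy'],c['cy']],[0,0,1]])
    p=cv2.undistortPoints(np.array(uv,float).reshape(-1,1,2),K,c['dist_coeffs'])[:,0]
    d=np.c_[p,np.ones(len(p))]@R.T; o=c['origin']
    return o+d*((z-o[2])/d[:,2])[:,None]
def rect(hx,hy,z,x0=0,y0=0):
    c=np.array([[hx,hy],[-hx,hy],[-hx,-hy],[hx,-hy]])+[x0,y0]
    return [(np.r_[c[i],z],np.r_[c[(i+1)%4],z]) for i in range(4)]
def pose(p,P,z0):
    c,s=np.cos(p[2]),np.sin(p[2]); P=np.asarray(P)
    return np.c_[p[0]+c*P[:,0]-s*P[:,1],p[1]+s*P[:,0]+c*P[:,1],z0+P[:,2]]
def fit(ims,edges,p0,z0=0.0026,sr=4,it=12,n=24):
    """ims {cam:gray}; edges list of (A,B) m in object frame"""
    t=np.linspace(.08,.92,n); p=np.array(p0,float)
    for k in range(it):
        S=[]; r=max(1.5,sr*(1-k/it))
        for cam,g in ims.items():
            for A,B in edges:
                P=A+(B-A)*t[:,None]; Q=proj(cam,pose(p,P,z0))
                d=Q[-1]-Q[0]; nn=np.array([-d[1],d[0]])/np.hypot(*d)
                s=np.arange(-r,r+.01,.25)
                X=Q[:,None]+s[None,:,None]*nn
                I=map_coordinates(g,[X[...,1],X[...,0]],order=1)
                G=np.abs(np.gradient(I,axis=1)); j=G.argmax(1)
                ok=(G.max(1)>2.0)&(j>0)&(j<len(s)-1)
                S.append((cam,P[ok],Q[ok]+nn*s[j][ok][:,None],nn))
        def f(q): return np.concatenate([((proj(c,pose(q,P,z0))-T)@nn) for c,P,T,nn in S if len(P)])
        p=least_squares(f,p,loss='soft_l1',f_scale=.4,x_scale=[.01,.01,.1]).x
    r=f(p); return p,np.sqrt(np.median(r**2)),len(r)
def gray(im): return cv2.GaussianBlur(cv2.cvtColor(im,cv2.COLOR_RGB2GRAY).astype(float),(0,0),.7)
E
cat > m0.py <<'E'
from h import *
rgb={n:cv2.imread(f'pics/{n}0.png')[:,:,::-1].copy() for n in C}
g={n:gray(rgb[n]) for n in C}
# initial guesses from top crop: (u/4+220, v/4+180)
def w(u,v,z): return unproj('top',[[u/4+220,v/4+180]],z)[0]
nb=rect(.042,.05,.006); rb=rect(.042,.045,.006); br=rect(.020,.014,.032); kb=rect(.011,.020,.036,0,0)
cn=[w(*c,.0086) for c in [(88,104),(228,165),(177,289),(33,224)]]
cr=[w(*c,.0086) for c in [(573,93),(709,133),(673,262),(534,217)]]
cb=[w(*c,.0346) for c in [(362,112),(412,112),(412,184),(362,184)]]
ck=[w(*c,.0446) for c in [(600,148),(668,165),(660,197),(592,178)]]
for nm,c in [('nest',cn),('rack',cr),('brick',cb),('keeper',ck)]:
    c=np.array(c); print(nm,c.mean(0).round(4),[ (np.linalg.norm(c[i]-c[i-1])*1000).round(1) for i in range(4)], [np.degrees(np.arctan2(*(c[i]-c[i-1])[1::-1])).round(1) for i in range(4)])
E
python3 m0.py
python3 - <<'E'
import cv2
cv2.setNumThreads(1)
for n,x,y in(("scene",212,146),("top",225,200)):
    a=cv2.imread(f'pics/{n}0.png')[y:y+60,x:x+60]; cv2.imwrite(f'pics/n_{n}.png',cv2.resize(a,None,fx=9,fy=9,interpolation=cv2.INTER_CUBIC))
E
```

```text
nest [0.4331 0.1432 0.0086] [np.float64(83.5), np.float64(98.9), np.float64(84.1), np.float64(101.0)] [np.float64(-22.3), np.float64(-113.0), np.float64(159.1), np.float64(66.7)]
rack [ 0.4477 -0.1683  0.0086] [np.float64(83.6), np.float64(90.3), np.float64(85.8), np.float64(91.7)] [np.float64(-17.8), np.float64(-106.3), np.float64(163.2), np.float64(72.4)]
brick [ 0.4611 -0.0191  0.0346] [np.float64(45.0), np.float64(31.1), np.float64(45.0), np.float64(30.9)] [np.float64(0.7), np.float64(-89.6), np.float64(-179.6), np.float64(90.4)]
keeper [ 0.446  -0.1681  0.0446] [np.float64(19.2), np.float64(42.8), np.float64(20.4), np.float64(42.9)] [np.float64(-15.5), np.float64(-103.8), np.float64(164.9), np.float64(74.6)]
```

View pics/n_scene.png

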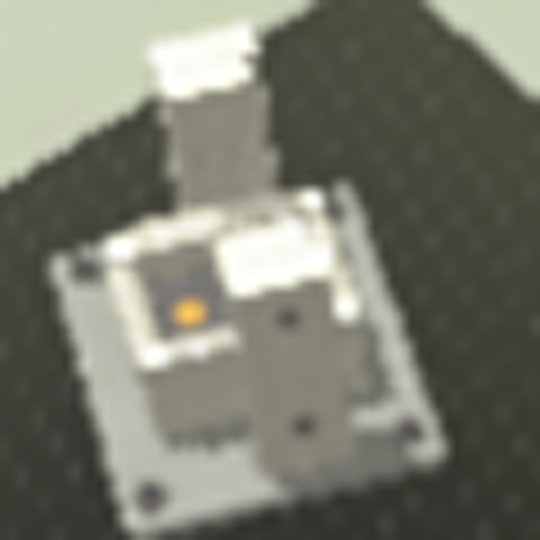

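View pics/n_top.png

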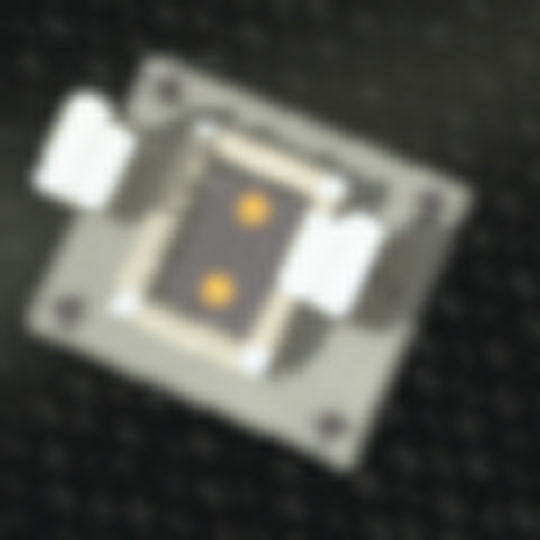

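```bash
cat >> m0.py <<'E'
D=np.radians
G={'top':dict(top=g['top']),'scene':dict(scene=g['scene']),'both':g}
for k,gg in G.items():
    print(k)
    for yaw in(-22.3,157.7):
        hn=nb+rect(.011,.005,.080,.005,.0305)+rect(.011,.005,.080,.005,-.0305)
        print(' nest base',[np.round(v,4) for v in fit(gg,nb,[.433,.143,D(yaw)])])
        # horn fit: hx only in x-faces; outer extent unknown
        hf=[(np.r_[x,s*.0265,.08],np.r_[x,s*.031,.08]) for x in(-.006,.016) for s in(1,-1)]+[(np.r_[-.005,s*.0255,.08],np.r_[.015,s*.0255,.08]) for s in(1,-1)]
        print(' nest horn',[np.round(v,4) for v in fit(gg,hf,[.433,.143,D(yaw)])])
    print(' rack',[np.round(v,4) for v in fit(gg,rb,[.4477,-.1683,D(-17)])])
    print(' brick',[np.round(v,4) for v in fit(gg,br,[.461,-.019,0])])
    print(' keeper',[np.round(v,4) for v in fit(gg,kb,[.446,-.168,D(-15.5)],z0=.0086)])
def draw(n,E,p,z0,im):
    for A,B in E:
        q=proj(n,pose(p,[A,B],z0)); cv2.line(im,*[tuple(int(v) for v in np.round((x*5+2.5)*16)) for x in q],(255,0,0),1,cv2.LINE_AA,4)
E
python3 m0.py | tail -n +5
```

```text
top
 nest base [array([ 0.4342,  0.1446, -0.3991]), np.float64(0.2538), np.int64(87)]
 nest horn [array([ 0.4345,  0.1453, -0.3888]), np.float64(0.2507), np.int64(144)]
 nest base [array([0.4342, 0.1446, 2.7425]), np.float64(0.2538), np.int64(87)]
 nest horn [array([0.4324, 0.1449, 2.4169]), np.float64(0.4881), np.int64(134)]
 rack [array([ 0.4486, -0.1676, -0.3096]), np.float64(0.2504), np.int64(96)]
 brick [array([ 0.4624, -0.0182, -0.0284]), np.float64(0.2489), np.int64(96)]
 keeper [array([ 0.4464, -0.1666, -0.3396]), np.float64(0.6756), np.int64(89)]
scene
 nest base [array([ 0.4321,  0.1467, -0.404 ]), np.float64(0.2474), np.int64(83)]
 nest horn [array([ 0.4328,  0.1476, -0.4007]), np.float64(0.2558), np.int64(143)]
 nest base [array([0.4321, 0.1467, 2.7376]), np.float64(0.2474), np.int64(83)]
 nest horn [array([0.442 , 0.1437, 2.7407]), np.float64(0.256), np.int64(143)]
 rack [array([ 0.4462, -0.1656, -0.3092]), np.float64(0.2492), np.int64(96)]
 brick [array([ 0.4608, -0.0156,  0.0011]), np.float64(0.2269), np.int64(96)]
 keeper [array([ 0.4466, -0.1645, -0.2798]), np.float64(0.0275), np.int64(65)]
both
 nest base [array([ 0.433 ,  0.1456, -0.4015]), np.float64(0.4769), np.int64(165)]
 nest horn [array([ 0.4347,  0.1458, -0.3619]), np.float64(0.4239), np.int64(251)]
 nest base [array([0.433 , 0.1456, 2.7401]), np.float64(0.4769), np.int64(165)]
 nest horn [array([0.4444, 0.1422, 2.789 ]), np.float64(0.5086), np.int64(255)]
 rack [array([ 0.4469, -0.1662, -0.3102]), np.float64(0.4802), np.int64(189)]
 brick [array([ 0.4616, -0.0166,  0.0035]), np.float64(0.4113), np.int64(184)]
 keeper [array([ 0.4467, -0.1649, -0.2971]), np.float64(0.2491), np.int64(143)]
```

```bash
cat > go.py <<'E'
import sys,numpy as np
from plant import ctrl
from scipy.spatial.transform import Rotation as Ro
o=ctrl.get_obs(); R=Ro.from_euler('xyz',o['orientation'],degrees=True).as_matrix()
x,y,z,yaw=map(float,sys.argv[1:5])
d=R.T@(np.array([x,y,z])-o['tool_pos'])*1000
cy=np.degrees(np.arctan2(R[1,0],R[0,0])); t=(cy-yaw+90)%180-90
print('yaw',cy.round(2),'J',o['joint_pos'].round(1),'shift',d.round(1),'turn',np.radians(t).round(4),'alt',np.radians(t-np.sign(t)*180).round(3),'clock',o['clock'],'F',o['force'].round(1),'open',round(o['opening'],4),'R',R.round(3).tolist())
E
python3 go.py .4616 -.0168 .1 -0.5
```

```text
yaw -110.33 J [ 86.2  20.5   0.7  -0.  -70.1 -16.5] shift [530.4 105.7 438.7] turn 1.2247 alt -1.917 clock 0.5 F [-0.3  0.2  0.6] open 0.0876 R [[-0.347, -0.0, 0.938], [-0.938, -0.0, -0.347], [0.0, -1.0, -0.0]]
```

```bash
python3 -m crank '[[[-1,265,0,219,0.6],[-1,265,0,219,0.6],[-1,530,0,438,1.22],[-1,530,0,438,1.22],[-1,530,0,438,1.22],[-1,530,50,438,1.225],[-1,530,105,438,1.225],[-1,530,105,438,1.225],[-1,530,105,438,1.225],[-1,530,105,438,1.225],[-1,530,105,438,1.225],[-1,530,105,438,1.225]]]'; python3 go.py .4616 -.0168 .0145 -0.5
```

```text
clock: 2.0
tool_pos: [0.4608, -0.0193, 0.0996]
orientation: [-90.0, -0.1, 179.2]
force: [0.1, 0.7, -0.7]
opening: 0.0877
yaw 179.25 J [ 22.2   6.2 -33.8  -0.  -50.1 -22.9] shift [-0.9 85.1 -2.6] turn -0.0044 alt 3.137 clock 2.0 F [ 0.1  0.7 -0.7] open 0.0877 R [[-1.0, -0.002, -0.013], [0.013, -0.001, -1.0], [0.002, -1.0, 0.001]]
```

Run:
```python
from h import *
for n,P in(('scene',(.46,-.017,.04)),('top',(.46,-.017,.04))):
    im=ctrl.snapshot(n); cv2.imwrite(f'pics/{n}1.png',im[:,:,::-1])
    u,v=proj(n,[P])[0].astype(int); print(u,v)
    cv2.imwrite(f'pics/{n}1c.png',cv2.resize(im[v-40:v+40,u-40:u+40,::-1],None,fx=7,fy=7,interpolation=cv2.INTER_CUBIC))
```

```text
292 212
315 217
```

View pics/scene1c.png

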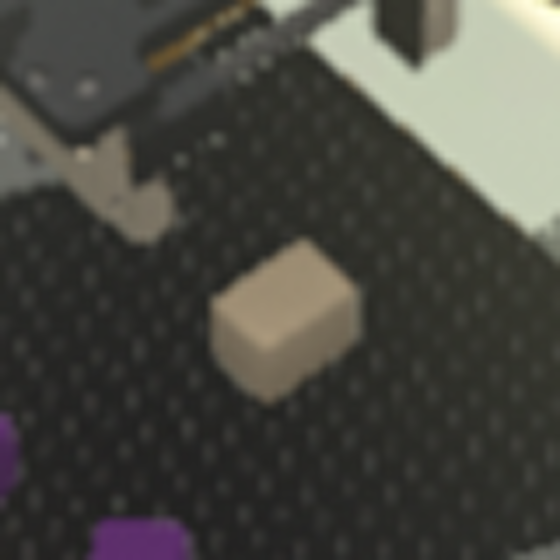

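View pics/top1c.png

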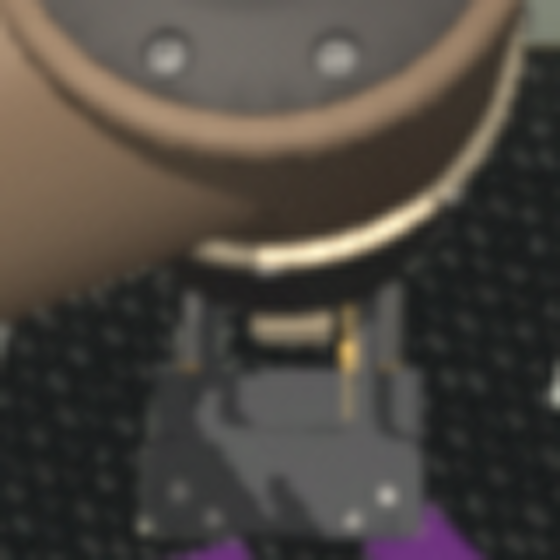

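```bash
python3 -m crank '[[[-1,-1,30,-3,-0.004],[-1,-1,60,-3,-0.004],[-1,-1,85,-3,-0.004],[-1,-1,85,-3,-0.004],[1,-1,85,-3,-0.004],[1,-1,85,-3,-0.004],[1,-1,85,-3,-0.004],[1,-1,85,-3,-0.004],[1,-1,85,-3,-0.004],[1,-1,85,-3,-0.004]]]'; python3 go.py .4616 -.0168 .0145 -0.5
```

```text
clock: 3.35
tool_pos: [0.4621, -0.0133, 0.0158]
orientation: [-90.0, -0.0, 179.7]
force: [0.1, -0.7, 1.2]
opening: 0.033
yaw 179.7 J [ 22.9  13.5 -39.3  -0.  -37.2 -23.2] shift [0.5 1.3 3.5] turn 0.0035 alt -3.138 clock 3.35 F [ 0.1 -0.7  1.2] open 0.033 R [[-1.0, -0.0, -0.005], [0.005, 0.0, -1.0], [0.0, -1.0, -0.0]]
```

```bash
cat > look.py <<'E'
import sys
from h import *
k=sys.argv[1]; P=[float(v) for v in sys.argv[2:5]]; r=int(sys.argv[5]) if len(sys.argv)>5 else 40
L=[]
for n in('scene','top'):
    im=ctrl.snapshot(n); cv2.imwrite(f'pics/{n}{k}.png',im[:,:,::-1])
    u,v=proj(n,[P])[0].astype(int); u=min(max(u,r),640-r); v=min(max(v,r),400-r); print(n,'crop origin',u-r,v-r,'scale',400/(2*r))
    L.append(cv2.resize(im[v-r:v+r,u-r:u+r,::-1],(400,400),interpolation=cv2.INTER_CUBIC))
cv2.imwrite(f'pics/c{k}.png',np.hstack(L)); o=ctrl.get_obs(); print(o['opening'],o['tool_pos'].round(4),o['clock'])
E
python3 look.py 2 .46 -.017 .03
```

```text
scene crop origin 252 175 scale 5.0
top crop origin 275 177 scale 5.0
0.025341967563896013 [ 0.4621 -0.0133  0.0157] 3.45
```

View pics/c2.png

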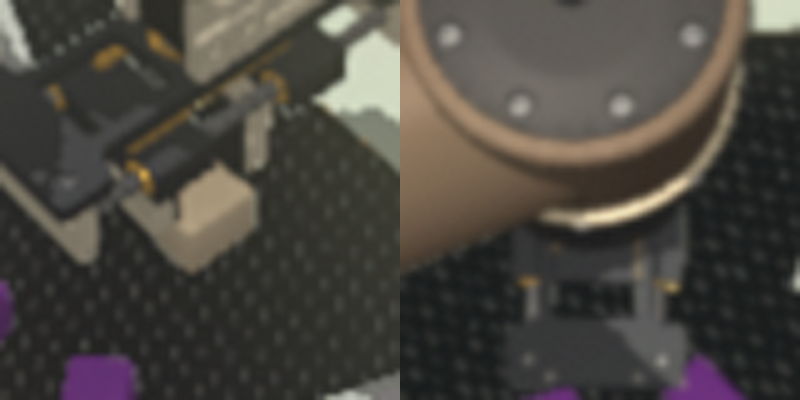

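Run:
```python
from h import *
im=cv2.imread('pics/scene2.png')[150:270,210:370]; im=cv2.resize(im,None,fx=5,fy=5,interpolation=cv2.INTER_CUBIC)
o=ctrl.get_obs(); R=Ro.from_euler('xyz',o['orientation'],degrees=True).as_matrix()
for d in([0,0,0],[.044,0,0],[-.044,0,0],[0.0125,0,0],[-.0125,0,0],[0,-.019,0],[0,-.066,0]):
    p=proj('scene',[o['tool_pos']+R@np.array(d)])[0]; q=(p-[210,150])*5; print(d,p.round(1)); cv2.circle(im,tuple(q.astype(int)),4,(0,0,255),-1)
cv2.imwrite('pics/c2b.png',im)
```

```text
[0, 0, 0] [291.9 217.7]
[0.044, 0, 0] [276.5 228.4]
[-0.044, 0, 0] [306.6 207.4]
[0.0125, 0, 0] [287.6 220.7]
[-0.0125, 0, 0] [296.1 214.8]
[0, -0.019, 0] [291.7 212.6]
[0, -0.066, 0] [291.4 199.4]
```

View pics/c2b.png

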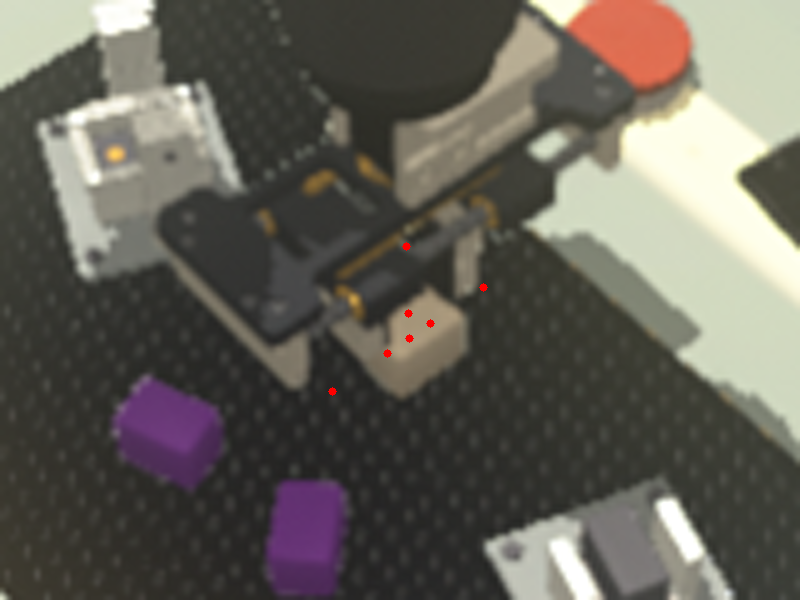

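```bash
python3 -m crank '[[[1,0,0,0,0],[1,0,0,0,0],[1,0,0,0,0]]]';python3 look.py 3 .46 -.017 .03 30
```

```text
clock: 3.82
tool_pos: [0.4621, -0.0132, 0.0158]
orientation: [-90.0, -0.0, 179.7]
force: [0.3, -0.5, -0.6]
opening: 0.0011
scene crop origin 262 185 scale 6.666666666666667
top crop origin 285 187 scale 6.666666666666667
0.00023726951292348238 [ 0.4621 -0.0132  0.0158] 3.925
```

View pics/c3.png

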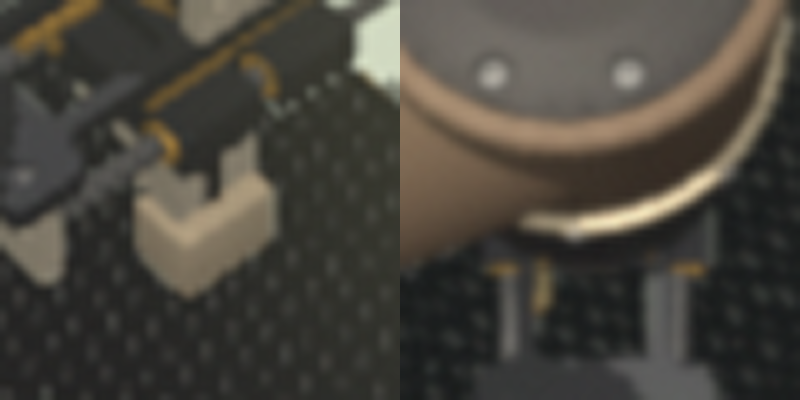

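Run:
```python
import cv2
a=cv2.imread('pics/scene3.png')[190:235,265:320]; b=cv2.imread('pics/scene1.png')[190:235,265:320]
cv2.imwrite('pics/c3b.png',cv2.convertScaleAbs(cv2.hconcat([cv2.resize(x,None,fx=7,fy=7,interpolation=cv2.INTER_NEAREST) for x in(a,b)]),alpha=1.5))
```

```text
(no output)
```

View pics/c3b.png

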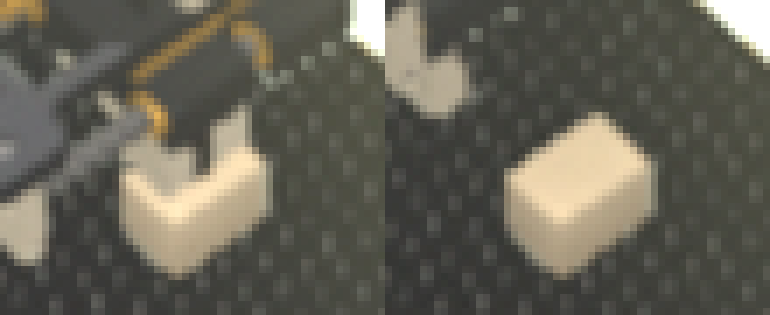

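Run:
```python
from h import *
o=dict(tool_pos=np.array([.4608,-.0193,.0996]))
R=Ro.from_euler('xyz',[-90,-.1,179.2],degrees=True).as_matrix()
L=[]
for n,x0,y0 in(('scene',230,130),('top',255,150)):
    im=cv2.imread(f'pics/{n}1.png')[y0:y0+100,x0:x0+100]; im=cv2.resize(im,(400,400),interpolation=cv2.INTER_CUBIC)
    for d,c in(([0,0,0],(0,0,255)),([.044,0,0],(0,255,0)),([-.044,0,0],(0,255,0)),([.044,-.066,0],(255,255,0)),([-.044,-.066,0],(255,255,0))):
        p=proj(n,[o['tool_pos']+R@np.array(d)])[0]; cv2.circle(im,tuple(((p-[x0,y0])*4).astype(int)),3,c,-1)
    L.append(im)
cv2.imwrite('pics/c1b.png',np.hstack(L))
```

```text
(no output)
```

View pics/c1b.png

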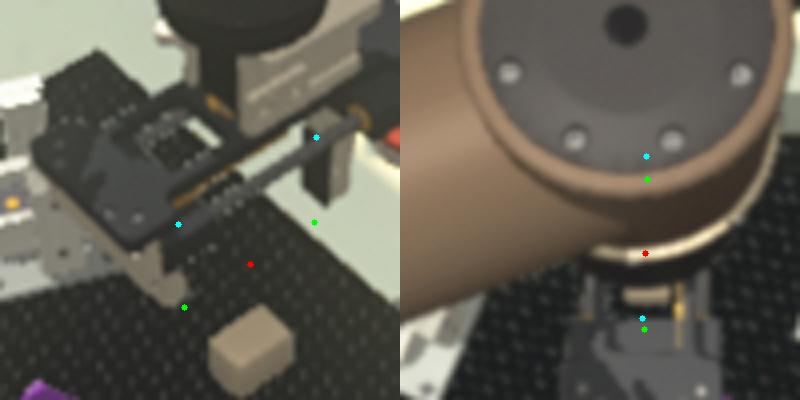

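View pics/scene1.png

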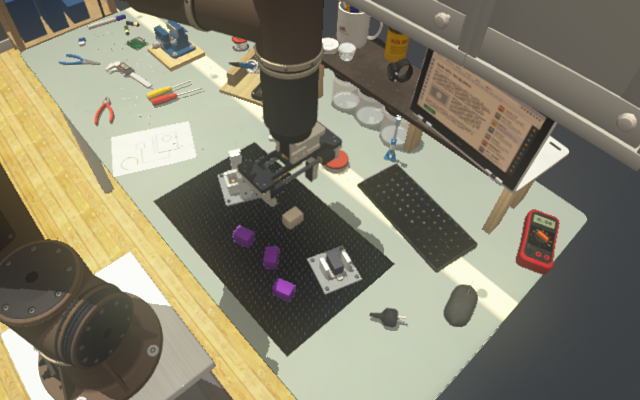

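```bash
python3 -m crank '[[[1,0,-50,0,0],[1,0,-50,0,0],[1,0,-50,0,0],[1,0,-50,0,0]]]'
cat > tip.py <<'E'
from h import *
import sys
k=sys.argv[1]; o=ctrl.get_obs(); R=Ro.from_euler('xyz',o['orientation'],degrees=True).as_matrix(); L=[]
r=45
for n in('scene','top'):
    im=ctrl.snapshot(n); cv2.imwrite(f'pics/{n}{k}.png',im[:,:,::-1])
    u,v=proj(n,[o['tool_pos']])[0].astype(int)
    u=min(max(u,r),640-r); v=min(max(v,r),400-r)
    a=cv2.resize(im[v-r:v+r,u-r:u+r,::-1],(400,400),interpolation=cv2.INTER_CUBIC); s=400/(2*r)
    w=o['opening']/2
    for d,c in(([0,0,0],(0,0,255)),([w,0,0],(0,255,0)),([-w,0,0],(0,255,0)),([0,-.066,0],(255,255,0))):
        p=proj(n,[o['tool_pos']+R@np.array(d)])[0]; cv2.circle(a,tuple(((p-[u-r,v-r])*s).astype(int)),2,c,-1)
    print(n,'origin',u-r,v-r,'scale',s); L.append(a)
cv2.imwrite(f'pics/t{k}.png',np.hstack(L)); print(o['tool_pos'].round(4),o['opening'],o['clock'])
E
python3 tip.py 4
```

```text
clock: 4.42
tool_pos: [0.4614, -0.0134, 0.065]
orientation: [-90.0, -0.1, 179.7]
force: [0.5, -0.4, 0.4]
opening: 0.0006
scene origin 246 159 scale 4.444444444444445
top origin 269 170 scale 4.444444444444445
[ 0.4614 -0.0134  0.065 ] 0.0005847813245513629 4.425
```

View pics/t4.png

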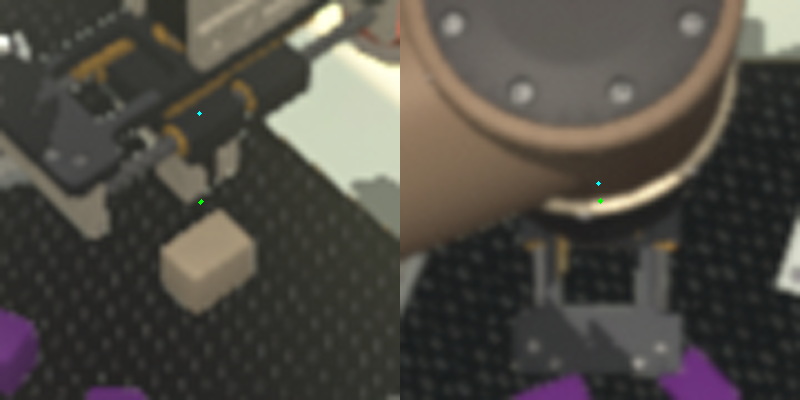

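Run:
```python
from h import *
L=[]
for k,T in((3,[.4621,-.0132,.0158]),(4,[.4614,-.0134,.065])):
    x0,y0=(265,180)
    a=cv2.imread(f'pics/scene{k}.png')[y0:y0+50,x0:x0+50]; a=cv2.convertScaleAbs(cv2.resize(a,None,fx=8,fy=8,interpolation=cv2.INTER_NEAREST),alpha=1.6)
    for dx in(-.02,0,.02):
      for dz in(0,.019):
        p=proj('scene',[np.array(T)+[dx,0,dz]])[0]; cv2.circle(a,tuple(((p-[x0,y0]+.5)*8).astype(int)),2,(0,0,255) if dz==0 else (0,255,0),-1)
    L.append(a)
cv2.imwrite('pics/c4b.png',np.hstack(L))
```

```text
(no output)
```

View pics/c4b.png

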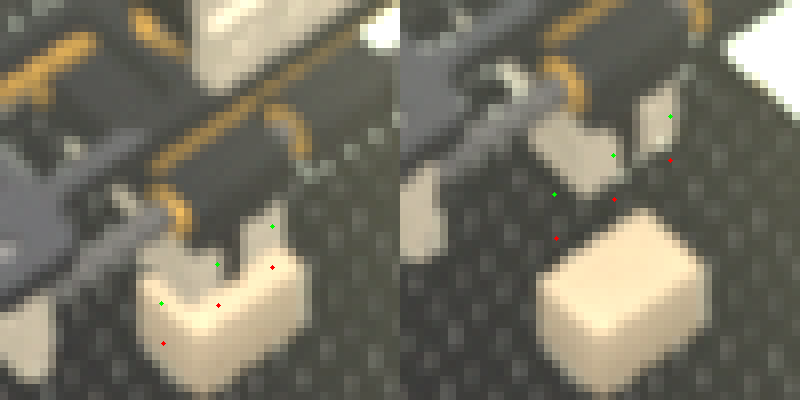

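Run:
```python
from h import *
for z in(.0158,.025,.035,.04): print(z,unproj('scene',[[292.6,214.3]],z).round(4), unproj('scene',[[292.6,201.0]],z+.0492).round(4))
```

```text
0.0158 [[ 0.4695 -0.0072  0.0158]] [[ 0.4696 -0.0082  0.065 ]]
0.025 [[ 0.4652 -0.0125  0.025 ]] [[ 0.465  -0.0138  0.0742]]
0.035 [[ 0.4605 -0.0182  0.035 ]] [[ 0.46   -0.0198  0.0842]]
0.04 [[ 0.4581 -0.021   0.04  ]] [[ 0.4575 -0.0228  0.0892]]
```

```bash
python3 -m crank '[[[1,0,0,-50,0],[1,0,0,-50,0],[1,0,0,-50,0],[1,0,25,-50,0],[1,0,45,-50,0],[1,0,55,-50,0],[1,0,55,-50,0]]]'; python3 tip.py 5;  python3 go.py .4616 -.0168 .0145 -0.5
```

```text
clock: 5.4
tool_pos: [0.4619, 0.036, 0.0102]
orientation: [-90.0, -0.1, 179.7]
force: [-0.1, -0.6, 1.1]
opening: 0.0004
scene origin 232 161 scale 4.444444444444445
top origin 250 172 scale 4.444444444444445
[0.4619 0.036  0.0102] 0.00044533861144938736 5.4
yaw 179.7 J [ 28.9  14.1 -39.4   0.  -36.5 -29.3] shift [ 0.8 -3.3 53.4] turn 0.0035 alt -3.138 clock 5.5 F [-0.1  0.  -0.2] open 0.0003 R [[-1.0, 0.0, -0.005], [0.005, 0.0, -1.0], [-0.0, -1.0, -0.0]]
```

View pics/t5.png

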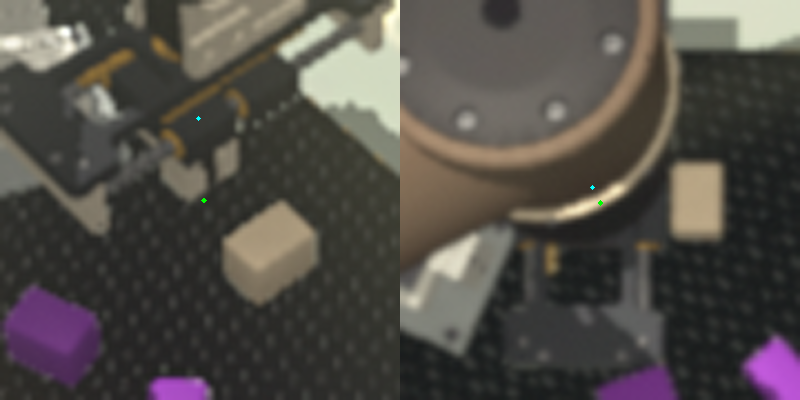

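```bash
python3 -m crank '[[[1,0,5,0,0],[1,0,9,0,0],[1,0,9,0,0]]]'
```

```text
clock: 5.88
tool_pos: [0.4622, 0.0367, 0.0016]
orientation: [-90.0, -0.0, 179.7]
force: [0.2, 0.3, 0.5]
opening: 0.0003
```

```bash
python3 -m crank '[[[1,0,3,0,0],[1,0,5,0,0],[1,0,5,0,0]]]'
```

```text
clock: 6.25
tool_pos: [0.4623, 0.0367, -0.0034]
orientation: [-90.0, -0.0, 179.7]
force: [-1.0, -1.0, -0.7]
opening: 0.0007
```

```bash
python3 -m crank '[[[1,0,3,0,0],[1,0,6,0,0],[1,0,6,0,0]]]';python3 -m crank '[[[1,0,2,0,0],[1,0,4,0,0],[1,0,4,0,0]]]'
```

```text
clock: 6.62
tool_pos: [0.4622, 0.0366, -0.0095]
orientation: [-90.0, -0.0, 179.7]
force: [-0.8, 0.1, -0.5]
opening: 0.0003
clock: 7.0
tool_pos: [0.4622, 0.0367, -0.0134]
orientation: [-90.0, -0.0, 179.7]
force: [-0.2, -0.4, 0.4]
opening: 0.0004
```

```bash
python3 -m crank '[[[1,0,2,0,0],[1,0,4,0,0],[1,0,4,0,0]]]';python3 -m crank '[[[1,0,1,0,0],[1,0,3,0,0],[1,0,3,0,0]]]'; python3 tip.py 6
```

```text
clock: 7.38
tool_pos: [0.4622, 0.0367, -0.0174]
orientation: [-90.0, -0.0, 179.7]
force: [-0.4, 0.5, -0.9]
opening: 0.0006
clock: 7.75
tool_pos: [0.4625, 0.0368, -0.0181]
orientation: [-90.0, 0.0, 179.8]
force: [-10.9, 1.3, 35.7]
opening: 0.0003
scene origin 233 168 scale 4.444444444444445
top origin 250 173 scale 4.444444444444445
[ 0.4625  0.0368 -0.0181] 0.0002680682945045347 7.75
```

View pics/t6.png

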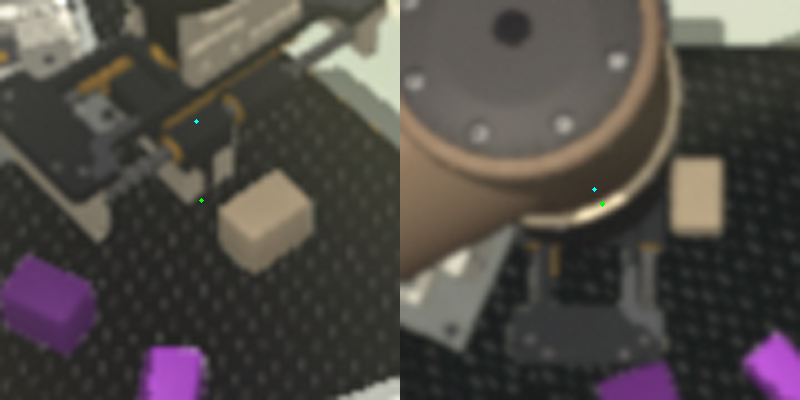

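```bash
python3 -m crank '[[[1,0,-3,0,0],[1,0,-3,0,0]]]'
python3 - <<'E'
from h import *
L=[]
x0,y0=(255,180)
a=cv2.imread(f'pics/scene6.png')[y0:y0+50,x0:x0+50]; a=cv2.convertScaleAbs(cv2.resize(a,None,fx=10,fy=10,interpolation=cv2.INTER_CUBIC),alpha=1.6)
for dx in(-.02,0,.02):
    p=proj('scene',[[.4625+dx,.0368,.0026]])[0]; cv2.circle(a,tuple(((p-[x0,y0]+.5)*10).astype(int)),2,(0,0,255),-1)
cv2.imwrite('pics/c6b.png',a)
E
```

```text
clock: 8.1
tool_pos: [0.4626, 0.0369, -0.017]
orientation: [-90.0, 0.0, 179.7]
force: [-0.2, 0.5, 0.4]
opening: 0.0005
```

View pics/c6b.png

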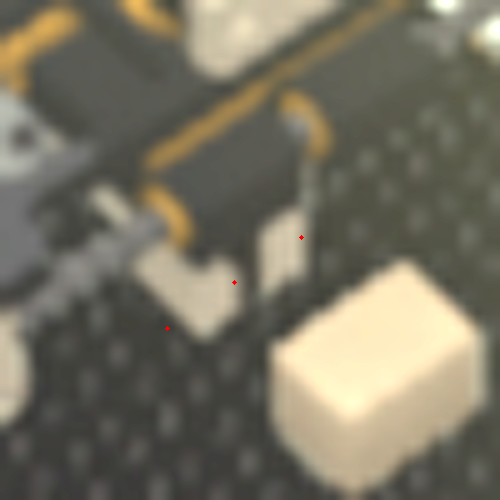

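Run:
```python
from h import *
for z in(.0026,-.0176,.01): print(z,unproj('scene',[[278.5,211.5]],z).round(4))
for p in [(244,230)]: print(unproj('scene',[p],.0346))
for z in (.0,.03,.05,.07): print(z, proj('scene',[[.4625-.0965,.0368,z],[.4625-.0965,.0368-.039,z],[.4625-.065,.0368,z]]).round(1).tolist())
print(unproj('top',[(303,262)],.0346))
```

```text
0.0026 [[0.4566 0.0276 0.0026]]
-0.0176 [[ 0.4656  0.0398 -0.0176]]
0.01 [[0.4533 0.0232 0.01  ]]
[[0.35549065 0.01883554 0.0346    ]]
0.0 [[244.5, 231.2], [255.2, 242.3], [255.7, 223.6]]
0.03 [[243.1, 223.4], [254.1, 234.7], [254.6, 215.7]]
0.05 [[242.2, 218.0], [253.3, 229.4], [253.9, 210.2]]
0.07 [[241.2, 212.4], [252.5, 223.8], [253.1, 204.6]]
[[0.35047573 0.01325849 0.0346    ]]
```

```bash
python3 -m crank '[[[-1,1,-50,0,0],[-1,1,-67,20,0],[-1,1,-67,54,0],[-1,1,-67,54,0],[-1,1,-67,54,0],[-1,1,-67,54,0],[-1,1,-67,54,0],[-1,1,-67,54,0],[-1,1,-67,54,0],[-1,1,-67,54,0]]]'; python3 tip.py 7;  python3 go.py .4616 -.0168 -.0038 -0.5
```

```text
clock: 9.35
tool_pos: [0.4611, -0.0171, 0.0498]
orientation: [-90.0, 0.0, 179.7]
force: [0.4, 1.1, 0.1]
opening: 0.0871
scene origin 247 164 scale 4.444444444444445
top origin 270 171 scale 4.444444444444445
[ 0.4611 -0.0171  0.0498] 0.08709475917945327 9.35
yaw 179.71 J [ 22.4  10.2 -37.3   0.  -42.4 -22.7] shift [-0.5 53.6 -0.4] turn 0.0037 alt -3.138 clock 9.45 F [ 0.4  0.2 -0.3] open 0.0877 R [[-1.0, 0.0, -0.005], [0.005, -0.0, -1.0], [-0.0, -1.0, 0.0]]
```

View pics/t7.png

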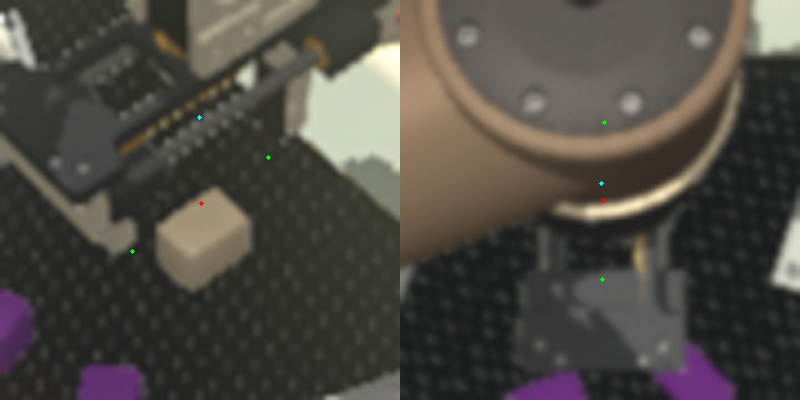

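The fingertips actually sit about 20 mm above the reported TCP: they touched the mat at a reported z of about -0.018. That is why the first grasp closed above the brick. I'll correct for it from here on.

```bash
python3 -m crank '[[[-1,0,25,0,0.004],[-1,0,50,0,0.004],[-1,0,54,0,0.004],[1,0,54,0,0.004],[1,0,54,0,0.004],[1,0,54,0,0.004],[1,0,54,0,0.004],[1,0,54,0,0.004],[1,0,54,0,0.004],[1,0,54,0,0.004],[1,0,54,0,0.004]]]'
```

```text
clock: 10.82
tool_pos: [0.4614, -0.0171, -0.004]
orientation: [-90.0, 0.0, 179.5]
force: [-0.5, -0.3, 5.6]
opening: 0.0394
```

```bash
python3 -m crank '[[[1,0,-20,0,0],[1,0,-60,0,0],[1,0,-104,0,0],[1,0,-104,0,0],[1,0,-104,0,0]]]'; python3 look.py 8 .461 -.017 .11 45; python3 go.py .4333 .1457 .1 -23
```

```text
clock: 11.45
tool_pos: [0.4604, -0.0173, 0.0992]
orientation: [-90.0, -0.0, 179.5]
force: [-0.7, -0.2, -0.3]
opening: 0.0396
scene crop origin 246 147 scale 4.444444444444445
top crop origin 270 167 scale 4.444444444444445
0.03938883933325865 [ 0.4601 -0.0175  0.0985] 11.55
yaw 179.47 J [ 22.4   6.3 -34.   -0.  -49.9 -22.9] shift [  28.3   -1.5 -163. ] turn 0.3921 alt -2.749 clock 11.55 F [-0.6 -0.  -0.5] open 0.0394 R [[-1.0, -0.002, -0.009], [0.009, -0.001, -1.0], [0.002, -1.0, 0.001]]
```

View pics/c8.png

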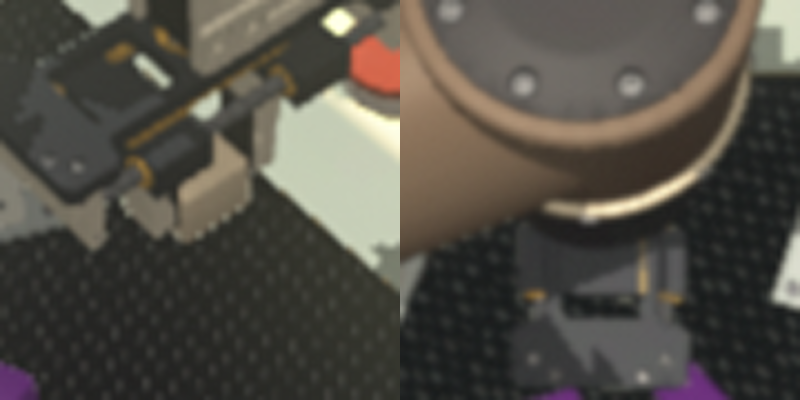

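```bash
python3 -m crank '[[[1,14,-3,-50,0.1],[1,28,-3,-110,0.25],[1,28,-3,-163,0.392],[1,28,-3,-163,0.392],[1,28,-3,-163,0.392],[1,28,-3,-163,0.392],[1,28,-3,-163,0.392],[1,28,-3,-163,0.392]]]'; python3 look.py 9 .4333 .1457 .06 45; python3 go.py .4333 .1457 .04 -23
```

```text
clock: 12.55
tool_pos: [0.4347, 0.1454, 0.1028]
orientation: [-90.0, 0.0, 157.0]
force: [-0.1, 0.4, -0.6]
opening: 0.0399
scene crop origin 191 125 scale 4.444444444444445
top crop origin 203 181 scale 4.444444444444445
0.03977955350440233 [0.4347 0.1456 0.1028] 12.65
yaw 156.98 J [ 43.3   5.7 -34.   -0.  -50.3 -66.3] shift [ 1.3 62.8  0.5] turn -0.0003 alt 3.141 clock 12.65 F [ 0.4 -0.5 -0.9] open 0.0398 R [[-0.92, 0.0, -0.391], [0.391, 0.0, -0.92], [-0.0, -1.0, -0.0]]
```

View pics/c9.png

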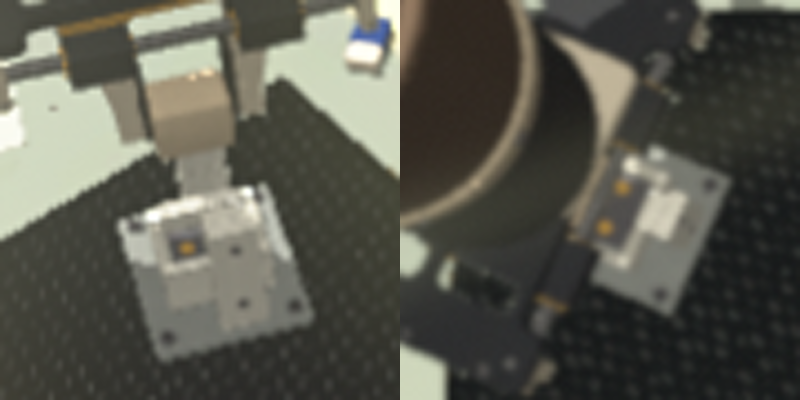

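Run:
```python
from h import *
g=gray(cv2.imread('pics/scene9.png')[:,:,::-1].copy())
V=lambda a,b:(np.array(a,float)/1000,np.array(b,float)/1000)
E=[V([-18,-14,0],[18,-14,0]),V([-20,-14,2],[-20,-14,9]),V([20,-14,2],[20,-14,9]),V([-17,-14,32],[17,-14,32]),V([-17,14,32],[17,14,32])]
for z0 in (.105,.107,.109,.111):
    print(z0,[np.round(v,4) for v in fit({'scene':g},E,[.4345,.1455,np.radians(-23)],z0=z0,sr=4)])
p,_,_=fit({'scene':g},E,[.4345,.1455,np.radians(-23)],z0=.109)
a=cv2.resize(cv2.imread('pics/scene9.png')[125:175,205:265],None,fx=8,fy=8,interpolation=cv2.INTER_CUBIC)
for A,B in E:
    q=(proj('scene',pose(p,[A,B],.109))-[205,125]+.5)*8; cv2.line(a,tuple(q[0].astype(int)),tuple(q[1].astype(int)),(0,0,255),1)
cv2.imwrite('pics/c9b.png',a)
```

```text
0.105 [array([ 0.4339,  0.1514, -0.3183]), np.float64(0.1984), np.int64(103)]
0.107 [array([ 0.4326,  0.1496, -0.2982]), np.float64(0.1858), np.int64(105)]
0.109 [array([ 0.4319,  0.1477, -0.3155]), np.float64(0.253), np.int64(107)]
0.111 [array([ 0.4307,  0.1459, -0.3003]), np.float64(0.2595), np.int64(108)]
```

View pics/c9b.png

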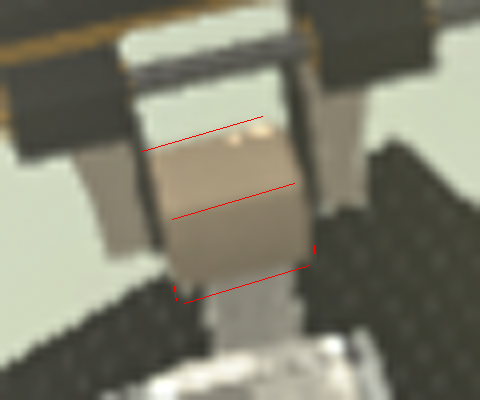

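```bash
python3 -m crank '[[[1,1.3,25,0.5,0],[1,1.3,50,0.5,0],[1,1.3,65,0.5,0],[1,1.3,72,0.5,0],[1,1.3,77,0.5,0],[1,1.3,77,0.5,0]]]'; python3 look.py 10 .4333 .1457 .05 35
```

```text
clock: 13.4
tool_pos: [0.4333, 0.1461, 0.0259]
orientation: [-90.0, 0.0, 157.0]
force: [-0.6, -0.0, -0.1]
opening: 0.0397
scene crop origin 202 138 scale 5.714285714285714
top crop origin 213 191 scale 5.714285714285714
0.03981074519053947 [0.4335 0.1463 0.0262] 13.5
```

View pics/c10.png

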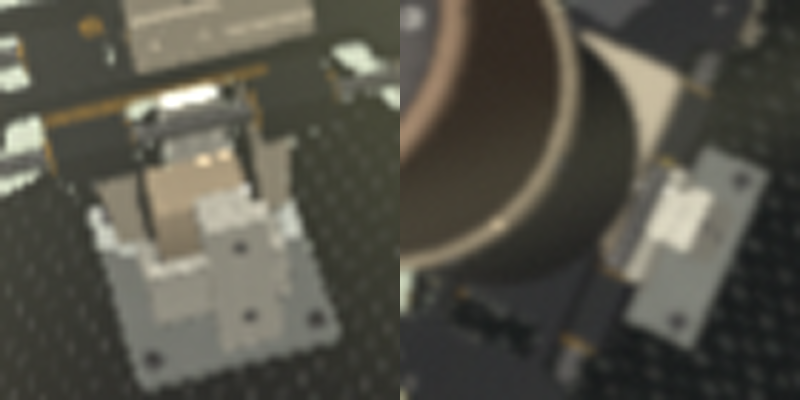

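```bash
python3 -m crank '[[[1,0,2,0,0],[1,0,3,0,0],[1,0,3,0,0]]]'
```

```text
clock: 13.88
tool_pos: [0.4332, 0.1461, 0.0228]
orientation: [-90.0, 0.0, 157.0]
force: [0.7, 0.3, -0.5]
opening: 0.0397
```

```bash
python3 -m crank '[[[1,0,1,0,0],[1,0,1.5,0,0],[1,0,1.5,0,0]]]'
```

```text
clock: 14.25
tool_pos: [0.4333, 0.1462, 0.0214]
orientation: [-90.0, 0.0, 157.0]
force: [-0.9, 0.8, 3.7]
opening: 0.0397
```

```bash
python3 -m crank '[[[-1,0,0,0,0],[-1,0,0,0,0],[-1,0,0,0,0],[-1,0,0,0,0],[-1,0,0,0,0],[-1,0,-20,0,0],[-1,0,-60,0,0],[-1,0,-100,0,0],[-1,0,-100,0,0]]]'; python3 go.py .4472 -.1662 .1 72.25
```

```text
clock: 15.38
tool_pos: [0.4349, 0.1474, 0.1243]
orientation: [-90.3, 0.2, 157.0]
force: [0.2, -0.6, -0.6]
opening: 0.0879
yaw 157.05 J [ 43.4   4.  -32.5   0.  -53.1 -66.4] shift [-133.5   23.1  284.2] turn 1.48 alt -1.662 clock 15.375 F [ 0.2 -0.6 -0.6] open 0.0879 R [[-0.921, 0.005, -0.39], [0.39, 0.004, -0.921], [-0.003, -1.0, -0.005]]
```

```bash
python3 -m crank '[[[-1,-30,0,70,0.18],[-1,-60,0,130,0.36],[-1,-90,0,190,0.54],[-1,-133,15,250,0.72],[-1,-133,23,284,0.9],[-1,-133,23,284,1.08],[-1,-133,23,284,1.26],[-1,-133,23,284,1.44],[-1,-133,23,284,1.48],[-1,-133,23,284,1.48],[-1,-133,23,284,1.48],[-1,-133,23,284,1.48]]]'; python3 look.py 11 .4333 .1457 .05 30; python3 go.py .447 -.1658 .1 72.25
```

```text
clock: 16.88
tool_pos: [0.4447, -0.1673, 0.0981]
orientation: [-90.0, 0.0, 72.3]
force: [-0.3, 0.6, -0.2]
opening: 0.0878
scene crop origin 207 143 scale 6.666666666666667
top crop origin 218 196 scale 6.666666666666667
0.0875719857424528 [ 0.4448 -0.1673  0.0982] 16.975
yaw 72.25 J [   3.2    7.6  -32.4   -0.   -50.  -110.9] shift [ 2.1 -1.8 -1.7] turn 0.0001 alt -3.142 clock 16.975 F [0.3 0.5 0.7] open 0.0876 R [[0.305, 0.0, -0.952], [0.952, 0.0, 0.305], [0.0, -1.0, -0.0]]
```

View pics/c11.png

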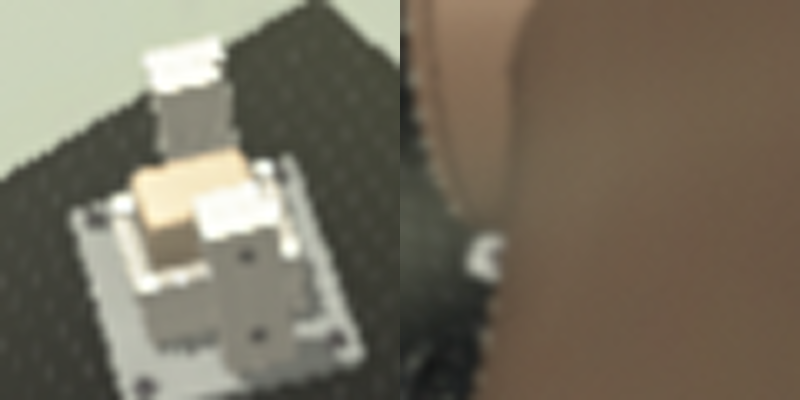

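View pics/scene11.png

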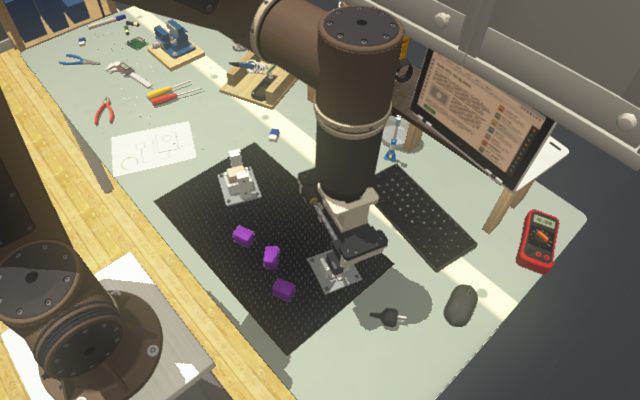

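```bash
python3 -m crank '[[[-1,2,30,-2,0],[-1,2,60,-2,0],[-1,2,85,-2,0],[-1,2,97,-2,0],[-1,2,100,-2,0],[-1,2,100,-2,0]]]'; python3 go.py .447 -.1658 -.0027 72.25; python3 look.py 12 .447 -.166 .03 35
```

```text
clock: 17.73
tool_pos: [0.4478, -0.166, -0.0012]
orientation: [-90.0, -0.0, 72.2]
force: [0.6, -0.2, 0.1]
opening: 0.0877
yaw 72.24 J [   3.3   16.3  -38.4    0.   -35.2 -111.1] shift [-0.   1.5  0.8] turn -0.0002 alt 3.141 clock 17.725 F [ 0.6 -0.2  0.1] open 0.0877 R [[0.305, 0.001, -0.952], [0.952, -0.0, 0.305], [0.0, -1.0, -0.001]]
scene crop origin 299 228 scale 5.714285714285714
top crop origin 340 188 scale 5.714285714285714
0.08768898450261277 [ 0.448  -0.166  -0.0009] 17.825
```

View pics/c12.png

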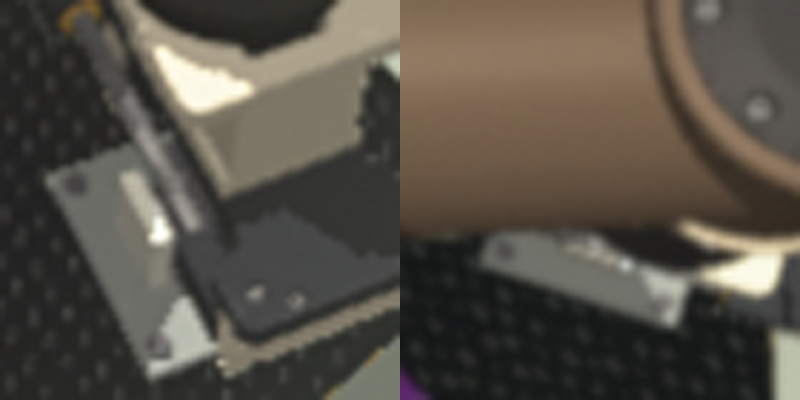

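```bash
python3 -m crank '[[[1,0,1,0.5,0],[1,0,1,0.5,0],[1,0,1,0.5,0],[1,0,1,0.5,0],[1,0,1,0.5,0],[1,0,1,0.5,0],[1,0,1,0.5,0],[1,0,1,0.5,0]]]'
```

```text
clock: 18.82
tool_pos: [0.4468, -0.1659, -0.0028]
orientation: [-90.0, 0.0, 72.2]
force: [-0.4, 0.8, 0.4]
opening: 0.0394
```

```bash
python3 -m crank '[[[1,0,-20,0,0],[1,0,-60,0,0],[1,0,-90,0,0],[1,0,-90,0,0],[1,0,-90,0,0]]]'; python3 go.py .475 0 .06 67; python3 look.py 13 .447 -.166 .1 35
```

```text
clock: 19.45
tool_pos: [0.4462, -0.1657, 0.0867]
orientation: [-90.0, -0.0, 72.2]
force: [0.1, 0.1, -0.8]
opening: 0.0399
yaw 72.21 J [   3.4    8.6  -33.1   -0.   -48.4 -111.1] shift [166.6  26.8  23.2] turn 0.0909 alt -3.051 clock 19.45 F [ 0.1  0.1 -0.8] open 0.0399 R [[0.306, -0.001, -0.952], [0.952, 0.0, 0.306], [0.0, -1.0, 0.001]]
scene crop origin 301 209 scale 5.714285714285714
top crop origin 345 184 scale 5.714285714285714
0.03997519898909104 [ 0.4459 -0.1658  0.0862] 19.55
```

View pics/c13.png

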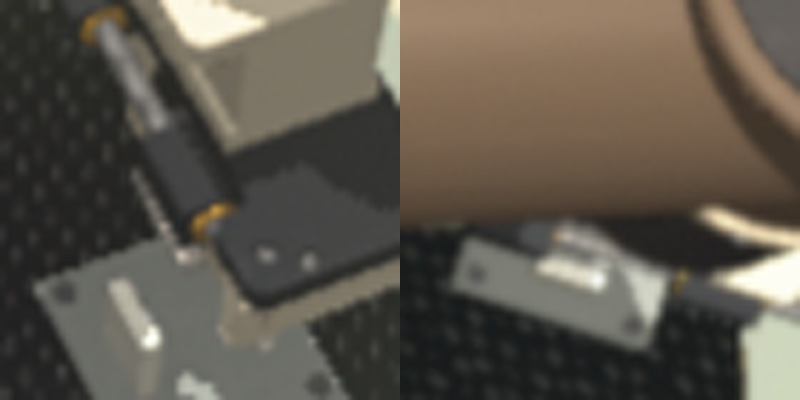

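```bash
python3 -m crank '[[[1,50,0,7,0.03],[1,100,0,14,0.06],[1,140,20,20,0.09],[1,166,50,23,0.09],[1,166,75,23,0.09],[1,166,75,23,0.09],[1,166,75,23,0.09]]]'; python3 go.py .475 0 -.007 67
```

```text
clock: 20.42
tool_pos: [0.4757, -0.001, 0.0125]
orientation: [-90.0, 0.0, 67.1]
force: [-0.4, 0.6, -1.6]
opening: 0.0395
yaw 67.06 J [  23.7   14.9  -37.8    0.   -37.3 -136.6] shift [ 0.7 19.5  1. ] turn 0.0011 alt -3.14 clock 20.425 F [-0.4  0.6 -1.6] open 0.0395 R [[0.39, -0.001, -0.921], [0.921, -0.0, 0.39], [-0.001, -1.0, 0.0]]
```

```bash
python3 -m crank '[[[1,0,12,0,0],[1,0,18,0,0],[1,0,20.5,0,0],[1,0,20.5,0,0]]]'
```

```text
clock: 20.92
tool_pos: [0.4756, -0.0009, -0.0083]
orientation: [-90.0, 0.0, 67.1]
force: [-0.2, -0.5, -1.1]
opening: 0.0397
```

```bash
python3 -m crank '[[[1,0,1,0,0],[1,0,1,0,0]]]'; python3 look.py 14 .475 0 .02 35
```

```text
clock: 21.18
tool_pos: [0.4758, -0.0007, -0.0088]
orientation: [-90.0, -0.0, 67.1]
force: [-1.6, -0.0, 4.9]
opening: 0.0402
scene crop origin 257 174 scale 5.714285714285714
top crop origin 274 177 scale 5.714285714285714
0.040237494195096396 [ 0.4758 -0.0007 -0.0088] 21.275
```

View pics/c14.png

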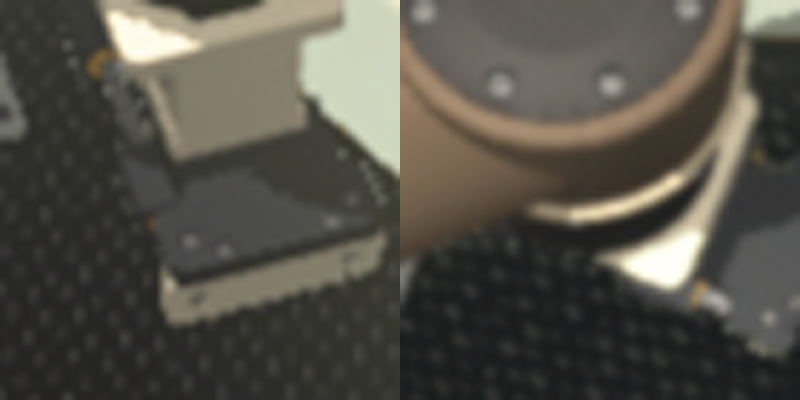

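```bash
python3 -m crank '[[[-1,0,0,0,0],[-1,0,0,0,0],[-1,0,0,0,0],[-1,0,0,0,0],[-1,0,0,0,0],[-1,0,-30,0,0],[-1,0,-70,0,0],[-1,0,-80,0,0]]]';  python3 -m crank '[[[-1,0,0,0,-0.18],[-1,0,0,0,-0.36],[-1,0,0,0,-0.54],[-1,0,0,0,-0.72],[-1,0,0,0,-0.9],[-1,0,0,0,-1.08],[-1,0,0,0,-1.26],[-1,0,0,0,-1.44],[-1,0,0,0,-1.571],[-1,0,0,0,-1.571],[-1,0,0,0,-1.571]]]'; python3 look.py 15 .475 0 .02 35;  python3 go.py .4758 -.0007 .06 -23
```

```text
clock: 22.28
tool_pos: [0.4771, -0.0003, 0.0731]
orientation: [-90.2, -0.2, 67.1]
force: [0.6, -0.1, -0.4]
opening: 0.0877
clock: 23.65
tool_pos: [0.4754, -0.0008, 0.0705]
orientation: [-90.0, -0.0, 156.9]
force: [0.6, 0.0, 0.7]
opening: 0.0877
scene crop origin 257 174 scale 5.714285714285714
top crop origin 274 177 scale 5.714285714285714
0.0877528689239947 [ 0.4755 -0.0008  0.0706] 23.75
yaw 156.97 J [ 23.7   9.8 -34.3  -0.  -46.  -46.7] shift [-0.3 10.6 -0.2] turn -0.0005 alt 3.141 clock 23.75 F [0.  0.6 0. ] open 0.0878 R [[-0.92, -0.0, -0.391], [0.391, -0.0, -0.92], [0.0, -1.0, 0.0]]
```

View pics/c15.png

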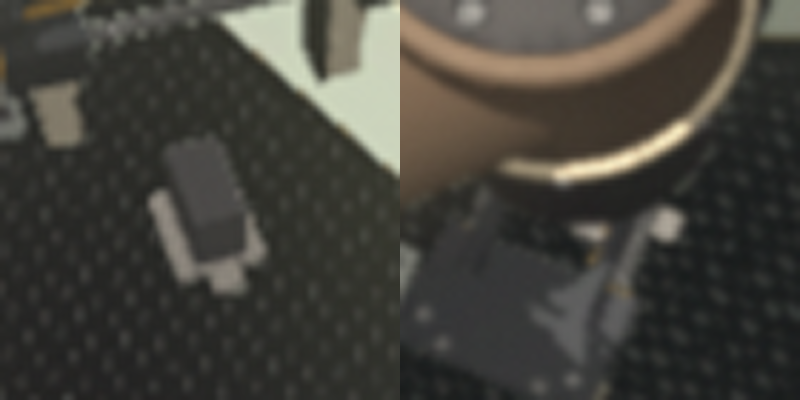

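Run:
```python
from h import *
g={'scene':gray(cv2.imread('pics/scene15.png')[:,:,::-1].copy())}
V=lambda a,b:(np.array(a,float)/1000,np.array(b,float)/1000)
Eb=[V([-11,-18,36],[-11,18,36]),V([11,-20,10],[11,-20,34]),V([-11,-20,36],[11,-20,36]),V([-11,-20,8],[-11,-20,34]),V([11,-18,36],[11,18,36])]
Ep=[V([-18,-20,6],[-18,20,6]),V([-18,-21,6],[-6,-21,6]),V([6,-21,6],[18,-21,6]),V([-6,-31.5,6],[6,-31.5,6]),V([-6,-22,6],[-6,-31,6]),V([6,-22,6],[6,-31,6]),V([18,-20,6],[18,-12,6])]
for nm,E in(('blk',Eb),('plate',Ep),('all',Eb+Ep)):
    p,r,n=fit(g,E,[.475,0,np.radians(-23)],sr=3); print(nm,p.round(4),np.degrees(p[2]).round(1),r,n)
a=cv2.resize(cv2.imread('pics/scene15.png')[190:240,270:320],None,fx=10,fy=10,interpolation=cv2.INTER_CUBIC)
for A,B in E:
    q=(proj('scene',pose(p,[A,B],.0026))-[270,190]+.5)*10; cv2.line(a,tuple(q[0].astype(int)),tuple(q[1].astype(int)),(0,0,255),1)
cv2.imwrite('pics/c15b.png',a)
```

```text
blk [ 0.4661 -0.0176 -0.6827] -39.1 0.27201803617211456 85
plate [ 0.4743 -0.0023 -0.3803] -21.8 0.25137521852409506 167
all [ 0.4745 -0.0022 -0.4026] -23.1 0.2652007513015876 239
```

View pics/c15b.png

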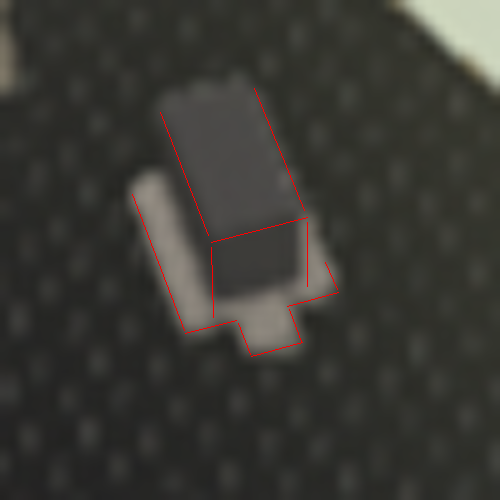

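```bash
python3 -m crank '[[[-1,0,30,0,0],[-1,0,60,0,0],[-1,0,75,0,0],[-1,0,79,0,0],[-1,0,79,0,0],[1,0,79,0,0],[1,0,79,0,0],[1,0,79,0,0],[1,0,79,0,0],[1,0,79,0,0],[1,0,79,0,0],[1,0,79,0,0]]]'; python3 go.py .4758 -.0007 .06 -23
```

```text
clock: 25.25
tool_pos: [0.4757, -0.0008, -0.0082]
orientation: [-90.0, 0.0, 157.1]
force: [0.5, -0.5, 0.6]
opening: 0.0232
yaw 157.08 J [ 23.7  16.9 -38.9   0.  -34.1 -46.6] shift [ -0.1 -68.2  -0.1] turn 0.0015 alt -3.14 clock 25.25 F [ 0.5 -0.5  0.6] open 0.0232 R [[-0.921, 0.0, -0.389], [0.389, -0.0, -0.921], [-0.0, -1.0, -0.0]]
```

```bash
python3 -m crank '[[[1,0,0,0,0],[1,0,-20,0,0],[1,0,-60,0,0],[1,0,-103,0,0],[1,0,-103,0,0],[1,0,-103,0,0]]]'; python3 go.py .4197 .1529 .095 -23
```

```text
clock: 26.0
tool_pos: [0.475, -0.0008, 0.0944]
orientation: [-90.0, -0.0, 157.1]
force: [0.3, -0.2, -2.0]
opening: 0.022
yaw 157.06 J [ 23.7   7.9 -32.7  -0.  -49.5 -46.6] shift [ 110.9   -0.6 -120. ] turn 0.001 alt -3.141 clock 26.0 F [ 0.3 -0.2 -2. ] open 0.022 R [[-0.921, -0.0, -0.39], [0.39, 0.0, -0.921], [0.0, -1.0, -0.0]]
```

```bash
python3 -m crank '[[[1,40,0,-40,0],[1,75,0,-80,0],[1,111,0,-120,0],[1,111,0,-120,0],[1,111,0,-120,0],[1,111,0,-120,0],[1,111,0,-120,0]]]'; python3 look.py 16 .42 .153 .08 35; python3 go.py .4197 .1529 .095 -23
```

```text
clock: 26.88
tool_pos: [0.4202, 0.152, 0.0945]
orientation: [-90.0, -0.0, 157.0]
force: [-0.8, 0.1, -2.1]
opening: 0.0221
scene crop origin 194 130 scale 5.714285714285714
top crop origin 208 196 scale 5.714285714285714
0.02155546993369097 [0.4202 0.1522 0.0946] 26.975
yaw 156.99 J [ 45.3   5.2 -35.9  -0.  -49.  -68.3] shift [ 0.8 -0.4 -0.4] turn -0.0001 alt 3.141 clock 26.975 F [-0.4 -0.5 -1. ] open 0.0216 R [[-0.92, -0.0, -0.391], [0.391, -0.0, -0.92], [0.0, -1.0, 0.0]]
```

View pics/c16.png

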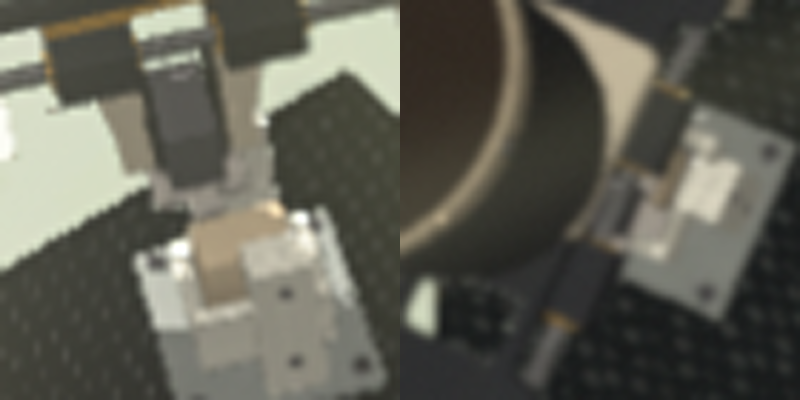

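```bash
cat > f16.py <<'E'
from h import *
import sys
k=sys.argv[1]; x,y,zr=map(float,sys.argv[2:5])
im={n:cv2.imread(f'pics/{n}{k}.png')[:,:,::-1].copy() for n in C}; g={n:gray(im[n]) for n in C}
V=lambda a,b:(np.array(a,float)/1000,np.array(b,float)/1000)
Ek=[V([-6,-31.5,6],[6,-31.5,6]),V([-6,-31.5,0],[6,-31.5,0]),V([-6,-22,6],[-6,-31,6]),V([6,-22,6],[6,-31,6]),V([-18,-21,0],[-7,-21,0]),V([-18,-21,6],[-7,-21,6]),V([7,-21,6],[18,-21,6]),V([-11,-20,36],[11,-20,36]),V([-11,-20,8],[-11,-20,34]),V([11,-20,8],[11,-20,34]),V([18,-20,6],[18,10,6])]
ps={}
for n in C:
    p,r,c=fit({n:g[n]},Ek,[x,y,np.radians(-23)],z0=zr+.0108,sr=3)
    q,r2,c2=fit({n:g[n]},rect(.042,.05,.006),[.433,.146,np.radians(-23)],sr=3)
    d=p[:2]-q[:2]; c_,s_=np.cos(np.radians(-23)),np.sin(np.radians(-23))
    print(n,'keeper',p.round(4),r.round(2),c,'nest',q.round(4),r2.round(2),c2,'rel in nest mm',(np.array([c_*d[0]+s_*d[1],-s_*d[0]+c_*d[1]])*1000).round(1))
    u,v=proj(n,[[x,y,zr+.011]])[0].astype(int); r=25
    a=cv2.resize(im[n][v-r:v+r,u-r:u+r,::-1],None,fx=8,fy=8,interpolation=cv2.INTER_CUBIC)
    for E,pp,z0,col in((Ek,p,zr+.0108,(0,0,255)),(rect(.042,.05,.006),q,.0026,(0,255,0))):
      for A,B in E:
        w=(proj(n,pose(pp,[A,B],z0))-[u-r,v-r]+.5)*8; cv2.line(a,tuple(w[0].astype(int)),tuple(w[1].astype(int)),col,1)
    ps[n]=a
cv2.imwrite(f'pics/f{k}.png',np.hstack([ps['scene'],ps['top']]))
E
python3 f16.py 16 .4202 .1521 .0945
```

```text
scene keeper [ 0.4153  0.1496 -0.3913] 0.48 125 nest [ 0.432   0.1459 -0.3963] 0.23 80 rel in nest mm [-16.8  -3.1]
top keeper [ 0.4185  0.1451 -0.6822] 0.25 216 nest [ 0.4337  0.1441 -0.389 ] 0.24 55 rel in nest mm [-14.4  -5. ]
```

View pics/f16.png

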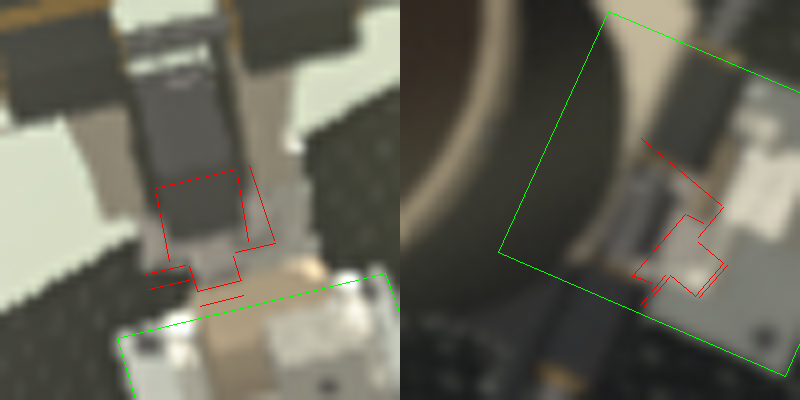

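Run:
```python
from h import *
L=[]
for n,x0,y0 in(('scene',208,135),('top',230,210)):
    a=cv2.imread(f'pics/{n}16.png')[y0:y0+40,x0:x0+40]
    L.append(cv2.convertScaleAbs(cv2.resize(a,None,fx=10,fy=10,interpolation=cv2.INTER_CUBIC),alpha=1.3))
    K=np.array([[-6,-31.5,6],[6,-31.5,6],[6,-21,6],[18,-21,6],[-18,-21,6],[-11,-20,6],[11,-20,6],[-11,-20,36],[11,-20,36]])/1000
    off=(-.0013,-.0015) if n=='scene' else (.0,.0)
    for q in (proj(n,pose([.4202+off[0],.1521+off[1],np.radians(-23)],K,.1053))-[x0,y0]+.5)*10: cv2.circle(L[-1],tuple(q.astype(int)),2,(0,0,255),-1)
cv2.imwrite('pics/c16b.png',np.hstack(L))
```

```text
(no output)
```

View pics/c16b.png

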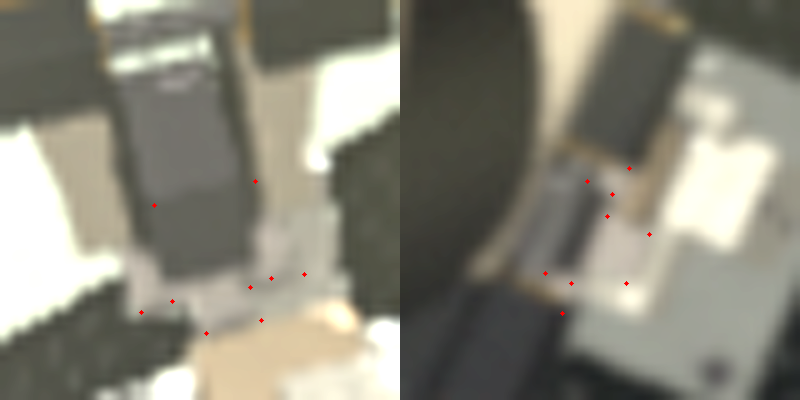

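```bash
python3 go.py .4191 .1514 .0545 -23; python3 -m crank '[[[1,0.5,10,1.2,0],[1,0.5,20,1.2,0],[1,0.5,30,1.2,0],[1,0.5,40,1.2,0],[1,0.5,40,1.2,0],[1,0.5,40,1.2,0]]]'; python3 look.py 17 .42 .152 .065 25;  python3 go.py .4191 .1514 .0545 -23
```

```text
yaw 156.99 J [ 45.3   5.2 -35.9  -0.  -49.  -68.3] shift [ 0.7 40.1  1.2] turn -0.0001 alt 3.141 clock 26.975 F [-0.4 -0.5 -1. ] open 0.0216 R [[-0.92, -0.0, -0.391], [0.391, -0.0, -0.92], [0.0, -1.0, 0.0]]
clock: 27.72
tool_pos: [0.4193, 0.1522, 0.0548]
orientation: [-90.0, 0.0, 157.1]
force: [-0.5, -0.2, -0.5]
opening: 0.0216
scene crop origin 205 145 scale 8.0
top crop origin 219 206 scale 8.0
0.021675633497875876 [0.4194 0.1523 0.0551] 27.825
yaw 157.09 J [ 45.4   8.4 -38.8   0.  -42.8 -68.3] shift [-0.   0.6  1. ] turn 0.0016 alt -3.14 clock 27.825 F [-0.2  1.  -0.6] open 0.0217 R [[-0.921, 0.001, -0.389], [0.389, 0.0, -0.921], [-0.0, -1.0, -0.001]]
```

View pics/c17.png

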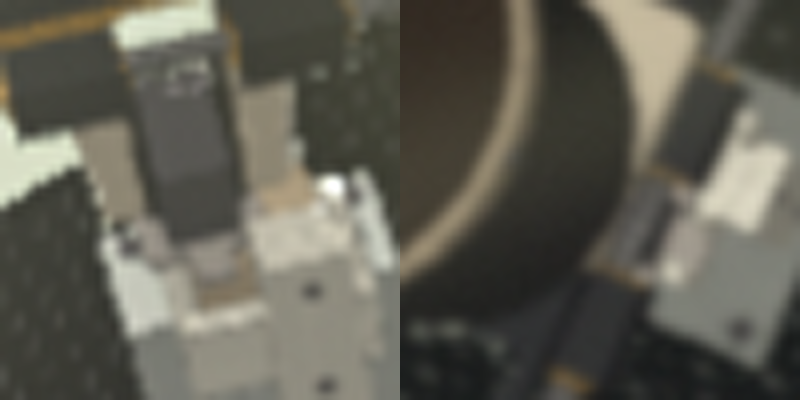

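```bash
cat > ov.py <<'E'
from h import *
import sys
k=sys.argv[1]; zu=float(sys.argv[2]); hyp=[tuple(map(float,a.split(','))) for a in sys.argv[3:]]
L=[]
N={'scene':[.4323,.1467,np.radians(-23)],'top':[.4341,.1445,np.radians(-23)]}
K=np.array([[-6,-31.5,6],[6,-31.5,6],[6,-21,6],[18,-21,6],[18,-21,6],[6,-21,6],[6,-31.5,6],[6,-31.5,0],[-6,-31.5,0],[-6,-31.5,6],[-6,-21,6],[-18,-21,6]])/1000
B=np.array([[-11,-20,6],[11,-20,6],[11,-20,36],[-11,-20,36],[-11,-20,6]])/1000
H=np.array([[-6,-25.5,80],[16,-25.5,80]])/1000
for n,r in(('scene',20),('top',20)):
    c=pose(N[n],[[-.015,-.015,0]],zu)[0]; u,v=proj(n,[c])[0].astype(int)
    a=cv2.convertScaleAbs(cv2.resize(cv2.imread(f'pics/{n}{k}.png')[v-r:v+r,u-r:u+r],None,fx=10,fy=10,interpolation=cv2.INTER_CUBIC),alpha=1.4)
    b=a.copy()
    for (x,y),col in zip(hyp,((0,0,255),(0,255,0),(255,0,0))):
        for P in(K,B):
            w=pose(N[n],P+np.array([x/1000,y/1000,0]),0)+[0,0,zu]
            q=(proj(n,w)-[u-r,v-r]+.5)*10; cv2.polylines(b,[q.astype(int)],False,col,1)
    q=(proj(n,pose(N[n],H,.0026))-[u-r,v-r]+.5)*10; cv2.polylines(b,[q.astype(int)],False,(255,255,0),1)
    L.append(np.vstack([b]) if len(sys.argv)>3 else a)
cv2.imwrite(f'pics/ov{k}.png',np.hstack(L))
E
python3 ov.py 17 .0656 -16,0 -16,3
```

```text
(no output)
```

View pics/ov17.png

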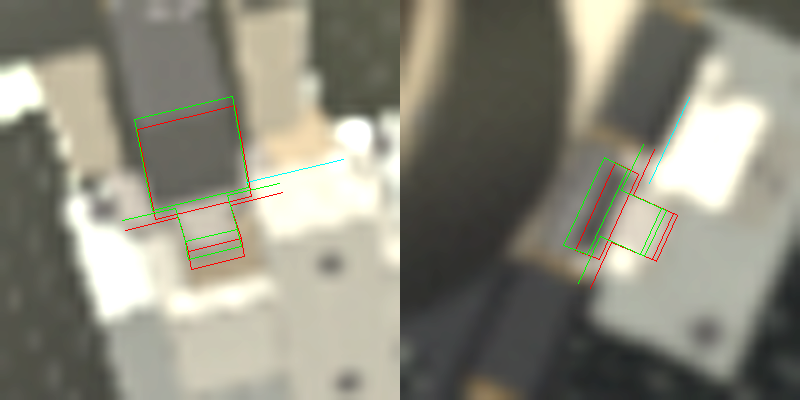

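```bash
python3 -m crank '[[[1,0,2,1.2,0],[1,0,5,1.2,0],[1,0,8,1.2,0],[1,0,8,1.2,0]]]'; python3 go.py .4191 .1514 .0378 -23
```

```text
clock: 28.32
tool_pos: [0.4188, 0.151, 0.0468]
orientation: [-90.0, 0.0, 157.1]
force: [-1.2, 0.2, 4.1]
opening: 0.0217
yaw 157.09 J [ 45.4   9.  -39.5   0.  -41.5 -68.3] shift [-0.2  9.  -0.5] turn 0.0016 alt -3.14 clock 28.325 F [-1.2  0.2  4.1] open 0.0217 R [[-0.921, 0.0, -0.389], [0.389, -0.0, -0.921], [-0.0, -1.0, 0.0]]
```

```bash
python3 -m crank '[[[1,0,3,0,0],[1,0,6,0,0],[1,0,8,0,0],[1,0,9.5,0,0],[1,0,9.5,0,0]]]'; python3 look.py 18 .42 .152 .055 25;python3 ov.py 18 .0484 -16,0 -16,3;  python3 go.py .4191 .1514 .0378 -23
```

```text
clock: 28.95
tool_pos: [0.4188, 0.151, 0.0373]
orientation: [-90.0, 0.0, 157.1]
force: [-2.7, -0.5, 7.3]
opening: 0.0217
scene crop origin 205 148 scale 8.0
top crop origin 220 207 scale 8.0
0.02173230213574898 [0.4188 0.151  0.0374] 29.05
yaw 157.09 J [ 45.4   9.9 -40.1   0.  -40.  -68.3] shift [-0.1 -0.4 -0.5] turn 0.0016 alt -3.14 clock 29.05 F [-3.2 -0.1  6.7] open 0.0217 R [[-0.921, 0.0, -0.389], [0.389, 0.0, -0.921], [-0.0, -1.0, -0.0]]
```

View pics/ov18.png

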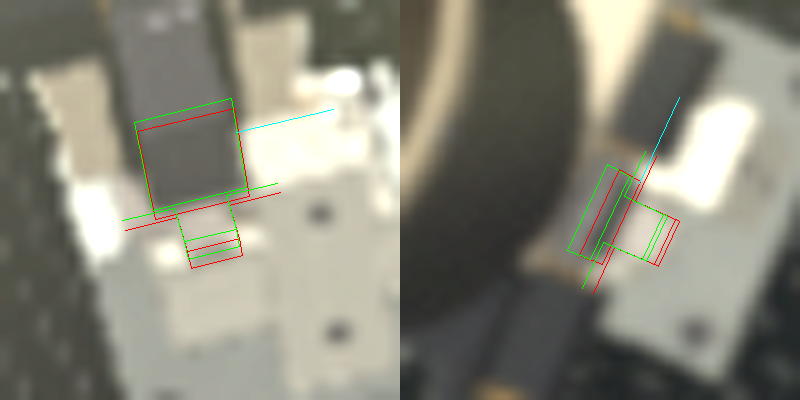

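View pics/c18.png

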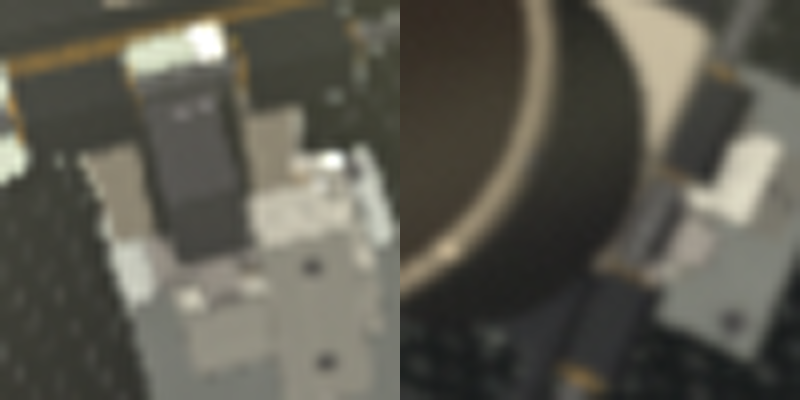

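```bash
python3 -m crank '[[[1,-3,0,0,0],[1,-6,0,0,0],[1,-9,0,0,0],[1,-9,0,0,0]]]'; python3 -m crank '[[[1,-2,0,0,0],[1,-4,0,0,0],[1,-6,0,0,0],[1,-6,0,0,0]]]'
```

```text
clock: 29.55
tool_pos: [0.4269, 0.1477, 0.0373]
orientation: [-90.0, -0.0, 157.1]
force: [-3.9, 1.1, 7.1]
opening: 0.0221
clock: 30.05
tool_pos: [0.4323, 0.1453, 0.0373]
orientation: [-90.0, -0.0, 157.1]
force: [-4.7, 1.5, 6.8]
opening: 0.0217
```

```bash
python3 -m crank '[[[1,-1,0,0,0],[1,-2,0,0,0],[1,-2,0,0,0]]]'; python3 -m crank '[[[1,-1,0,0,0],[1,-1.5,0,0,0],[1,-1.5,0,0,0]]]'
```

```text
clock: 30.42
tool_pos: [0.434, 0.1446, 0.0373]
orientation: [-90.0, -0.0, 157.1]
force: [-5.2, 2.1, 7.1]
opening: 0.0216
clock: 30.8
tool_pos: [0.435, 0.1441, 0.0372]
orientation: [-90.0, -0.1, 157.1]
force: [-7.9, 4.0, 6.9]
opening: 0.0218
```

```bash
python3 -m crank '[[[1,-1,0,0,0],[1,-1,0,0,0]]]'
```

```text
clock: 31.05
tool_pos: [0.4351, 0.144, 0.0372]
orientation: [-90.0, -0.1, 157.1]
force: [-13.0, 7.4, 11.1]
opening: 0.0214
```

```bash
python3 -m crank '[[[1,0.7,0,0,0],[1,0.7,-1.5,0,0],[1,0.7,-2.5,0,0],[1,0.7,-2.5,0,0]]]'; python3 look.py 19 .434 .146 .055 25
```

```text
clock: 31.55
tool_pos: [0.435, 0.144, 0.0396]
orientation: [-90.0, -0.1, 157.1]
force: [-8.8, 5.1, 7.8]
opening: 0.0217
scene crop origin 212 147 scale 8.0
top crop origin 223 201 scale 8.0
0.022056791896535016 [0.435  0.144  0.0396] 31.65
```

View pics/c19.png

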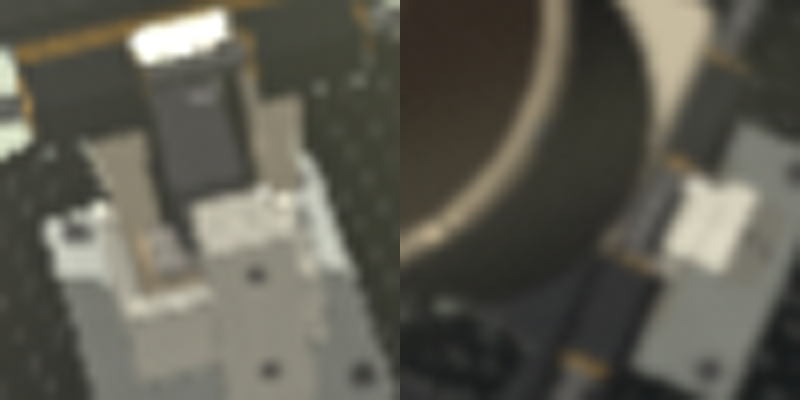

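```bash
python3 -m crank '[[[1,0,-0.5,0,0],[-1,0,-0.5,0,0],[-1,0,-0.5,0,0],[-1,0,-0.5,0,0],[-1,0,-0.5,0,0],[-1,0,-0.5,0,0],[-1,0,-0.5,0,0],[-1,0,-0.5,0,0]]]'; python3 -m crank '[[[-1,0,-20,0,0],[-1,0,-60,0,0],[-1,0,-110,0,0],[-1,0,-150,0,0],[-1,0,-150,0,0]]]'; python3 look.py 20 .434 .146 .055 25
```

```text
clock: 32.65
tool_pos: [0.436, 0.1437, 0.0403]
orientation: [-90.0, 0.0, 157.1]
force: [-1.0, -1.2, 0.0]
opening: 0.0848
clock: 33.28
tool_pos: [0.4377, 0.1448, 0.1936]
orientation: [-90.3, 0.2, 157.1]
force: [-0.4, -0.2, -0.9]
opening: 0.0876
scene crop origin 212 147 scale 8.0
top crop origin 223 201 scale 8.0
0.08784465706355245 [0.4358 0.1436 0.1902] 33.375
```

View pics/c20.png

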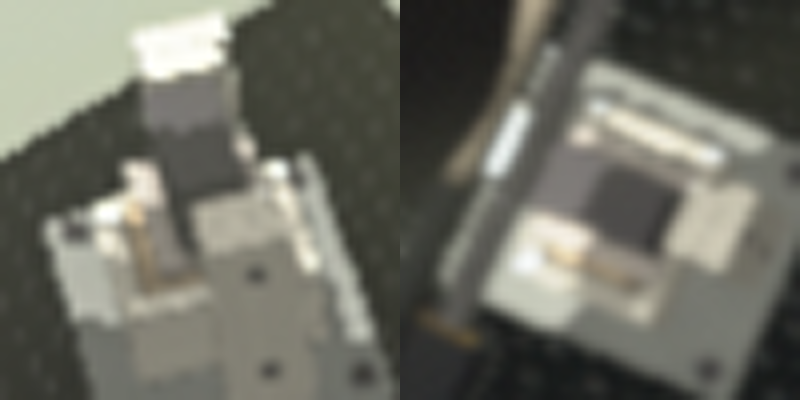

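```bash
python3 -m crank '[[[-1,0,0,60,0],[-1,0,-20,120,0],[-1,0,-20,180,0],[-1,0,-20,220,0],[-1,0,-20,220,0],[-1,0,-20,220,0],[-1,0,-20,220,0]]]'; python3 look.py 21 .434 .146 .055 25; sed -i 's/\[\[-.015,-.015,0\]\]/[[0,0,0]]/' ov.py; sed -i "s/H=np.array.*/H=np.array([[-11,-20,36],[11,-20,36],[11,20,36],[-11,20,36],[-11,-20,36]])\/1000/; s/q=(proj(n,pose(N\[n\],H,.0026))/q=(proj(n,pose(N[n],H+np.array([hyp[0][0]\/1000,0,0]),zu))/" ov.py; python3 ov.py 21 .0506 1,0 -2,0
```

```text
clock: 34.25
tool_pos: [0.3505, -0.0584, 0.2098]
orientation: [-90.0, -0.0, 157.1]
force: [0.2, 0.4, 0.4]
opening: 0.0872
scene crop origin 212 147 scale 8.0
top crop origin 223 201 scale 8.0
0.08761699613840486 [ 0.3506 -0.0584  0.2099] 34.35
```

View pics/ov21.png

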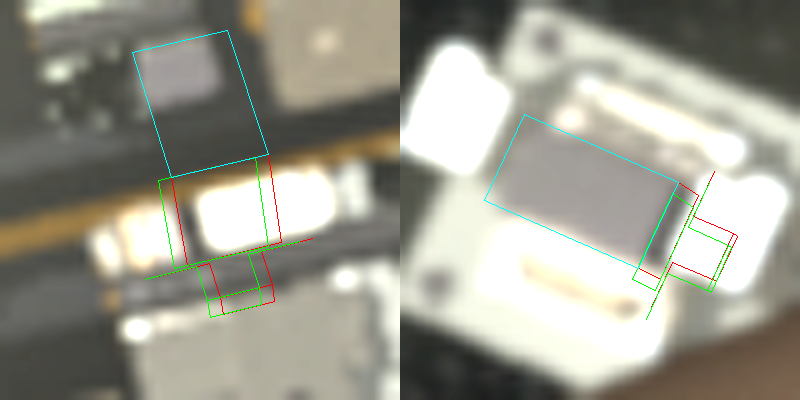

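View pics/c21.png

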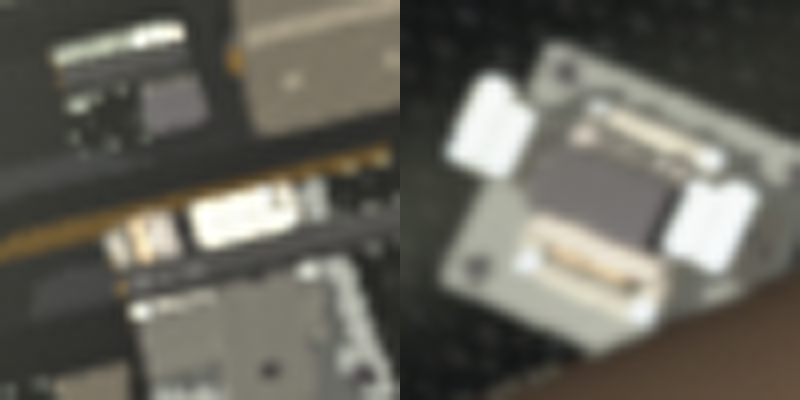

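View pics/scene21.png

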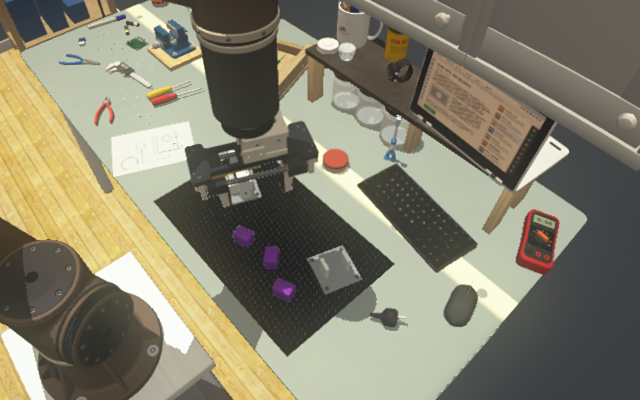

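Run:
```python
from h import *
g={'top':gray(cv2.imread('pics/top21.png')[:,:,::-1].copy())}
V=lambda a,b:(np.array(a,float)/1000,np.array(b,float)/1000)
E=[V([-11,-19,36],[-11,19,36]),V([11,-17,36],[11,17,36]),V([-9,20,36],[9,20,36])]
p,r,n=fit(g,E,[.4341+.0009,.1445-.0004,np.radians(-23)],z0=.0506,sr=3)
q,_,_=fit(g,rect(.042,.05,.006)[:3],[.434,.1445,np.radians(-23)])
d=p[:2]-q[:2];c,s=np.cos(q[2]),np.sin(q[2])
print(p.round(4),r,n,q.round(4),'rel',1000*(c*d[0]+s*d[1]),1000*(-s*d[0]+c*d[1]))
```

```text
[ 0.4371  0.1482 -0.422 ] 0.2018622490707379 63 [ 0.4338  0.1456 -0.4067] rel 1.9473093463859472 3.7346366643223274
```

Run:
```python
from plant import ctrl
print(ctrl.close_job(), ctrl.get_obs()['clock'])
```

```text
the job is handed in; nothing more can be done
the job is handed in; nothing more can be done
```

I loaded the adapter into the nest well and let go of it. I then lifted the keeper from the rack, laid it flat on the mat and took it again across its other faces. After that I pressed it down on the adapter, slid it home under the lips and let go. The job was handed in at about 34 s of the 64 s allowed.

**Checks that agreed:**
- **Press:** the upward force on the tool was about 7 N with the adapter pressed down. With the keeper's own weight that matches the nest's spring.
- **Slide:** it ended against a hard stop at about 15 N of push, with no further movement.
- **Final pictures:** in the top view the keeper's grip block lies on the outline I projected for nest_home, and the adapter shows underneath it. A fit to that picture puts the keeper at x = +1.9 mm in the nest (+1 is home), good to 1–2 mm. The gripper touches nothing.
- **Bystanders:** I never reached for the tin, plug, eraser or purple look-alikes. In the last scene picture the tin, the plug and the purple blocks look to be where they started. I didn't check the eraser in it.

**Failures and disagreements:**
- **First adapter grasp:** it closed on nothing. The fingertips sit about 20 mm higher than the reported tool position. I found this by touching the mat at up to about 36 N, then corrected every height for it.
- **Camera accuracy:** the two cameras disagree by about 2–3 mm. The keeper's sideways position in the last fit (+3.7 mm, against about 3.5 mm of play) is not reliable, because the horns hide part of its edges.
- **Platform travel:** I did not measure it directly, and the arm blocked the scene camera's view of the nest in the last picture.

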